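Check two gold discs with a hand test probe

ROBOT

A 6-joint arm with a two-finger parallel gripper is mounted at the origin on a cart in front of the work surface, level with it; the furniture and walls round the work are solid. World frame = base frame: x ahead of the robot, y to its left, z up, the work surface at z = 0. Lengths are in m, angles in degrees, forces in N, time in s.
With the tool pointing down it reaches from about 0.25 to 0.725 m from the base axis. Payload 9.7 kg.
Tool frame: the origin (TCP) lies on the centre line of the jaws, within the pads' length; the fingertips stand 22 mm ahead of it and the grasp point (between the pads) lies 3 mm ahead of it; z points along the fingers, y is the direction in which the jaws open and shut (so a half turn about z gives the same grasp; the last joint's range is limited). The gripper opens to 85 mm and grips with 20 to 120 N. Pads are 22 mm wide; open, the fingers measure 114 mm over their backs; the gripper's body (76 mm by 85 mm) begins 54 mm behind the grasp point. The pads swing forward as they close: fully open they stand 13 mm farther back than shut.
Start: joints at [-66.349, 4.979, 10.078, 95.1, 0, 90], TCP at [0.221, -0.504, 0.223] pointing down, gripper open.
Joint ranges: [-179.16, 179.16], [-48.56, 103.87], [-65.8, 70.77], [-126.05, 130.52], [-82.76, 87.17], [-180, 180]. Speed limits (degrees/s): [127.2, 127.2, 147.25, 180, 180, 180].

INTERFACE

Orientations are given as [roll, pitch, yaw] about the fixed x, y, z axes, in that order (R = Rz(yaw) Ry(pitch) Rx(roll)).
In Python, from workcell import get_obs, camera, camera_params, job_done gives the robot as it stands.
- The arm moves only by the tool servo_tool, never from a script. Its argument "steps" is a list of rows, each an object of numbers: "x", "y", "z": the shift along the world's x, y, z in mm; "yaw": the turn about the world's z in degrees. A call has 1 to 12 rows; each row is the pose to reach, as a shift and turn from the pose measured when the call began; what a row does not reach only later rows make up. A row lasts 1/8 s, in which the tool goes at most 62.5 mm and 10.7 degrees, less where a joint would pass 70% of its speed; a pose out of reach is approached as far as the arm can. A call with a gripper value outside its range is refused whole. "grip" is the finger opening in mm, from 0 to 85.4, set as the call begins (left out, the last holds). The fingers move at their own pace and stop on an object; "grip_force" is the grip in N (left out, the last holds). Time passes only in rows, so rows that repeat a pose let the fingers close. It gives the time, the measured TCP pose, the force and the opening at its end, in the units of the state.
- get_obs(): the state, without advancing time (a new reading comes with each control period).
- camera(name): name is "side" or "top" or "wrist"; returns (picture, depth): 384x512x3 uint8, red, green, blue; 384x512 float32, m along the optical axis (not along the pixel's ray), 0 where there is no reading.
- camera_params(name): a dict with "intrinsics" (3x3 intrinsics, pixels), "D" ([k1, k2, p1, p2, k3] as OpenCV has them; the pictures are not rectified), "rvec" (rotation vector, rad) and "tvec" (3), from world to camera coordinates, as OpenCV has them; the wrist camera has in their place "hand_eye" (4x4, takes a point from camera to tool coordinates, whose origin is the TCP and whose axes are the flange's). Camera axes: x right, y down, z forward; pixel columns grow to the right and rows downward; lengths in m; the calibration is good to about 2 mm. A picture is of the moment at which its call begins: read the wrist's pose just before it. camera_params takes no time and is no camera call.
- job_done(): hands the job in, once; it reports no verdict.
The state is a dict: "time": time; "q": joint angles; "qd": joint speeds; "joint_efforts": joint torques, N m; "ee_pos": TCP position; "tcp_rot": TCP orientation; "wrist_force": force on the tool from outside, world axes, zero at the start; "torque": the same for the moment, N m; "opening": finger opening in m.
Only numpy, scipy, OpenCV 4.12 (cv2) and the standard library are available. Lean on these libraries where they do the work, as an engineer would, in place of code of your own. Each camera call takes 0.05 s, during which the arm holds its last target.

TASK

Take the test probe out of its inclined rest and touch its tip, for about a second each time, to the dot in the middle of the copper reference disc on the console, then of the gold disc with the red ring, then of the gold disc with the blue ring. Hold the probe square to each face and press gently, so that the sprung disc just gives. Then lay the probe fully home in its rest and let go; leave the other things where they are.

Things in the scene. Friction and masses are not known exactly. Their poses are not given: they have to be found in the camera images.
- probe: hand test probe: black square handle 18x18 mm with an orange band and a 5 mm thick steel needle with a round end. Origin on the axis inside the handle; z runs along the axis, away from the needle: handle from z = -60 to +38 mm (grey cap to +43), needle from -60 to its tip at -105 mm; x and y square to the handle's sides. 60 g. It starts in the rest.
- probe_tip (a point): end of the probe's needle, 105 mm from the probe's origin along its -z
- rest: the probe's rest, fixed: grey foot 125x70 mm (origin under it, z up) carrying an inclined aluminium cradle. Below z = -25 mm of cradle two cheeks stand beside the handle (inner faces at y = -11.5 and +11.5 mm, up to x = +7 mm); above that only a 10 mm wide tongue lies under the handle, so fingers can close on it along y from z = -5 mm up and draw it out along z.
- cradle: the cradle; its frame coincides with the probe's when the probe is fully home, 110 mm up. z is the axis, leaning 35 degrees from vertical, handle end nearer the robot; x points out of the open upper side, y is level. The handle lies on the bed at x = -9 mm; its lower end stands on two stops at z = -60 mm, with an 11 mm gap for the needle.
- ref_pad: copper reference disc, 24 mm across, in a white ring on the level top of the grey tester console (110x90x40 mm). Origin in the middle of its face (black dot 8 mm across), 51 mm above the worktop; z points out of the face (up). The face stands 8 mm proud of the ring; sprung: it starts to sink at 1 N and sinks at most 6 mm, at 4 N.
- disc_red: gold disc, 24 mm across, in a red ring on a small white stand whose plate (64x60 mm) is inclined 35 degrees, facing up and towards the robot's side. Origin in the middle of its face (black dot 8 mm across), 64 mm above the worktop; z points out of the face. Proud and sprung like the copper disc. Either stand may be the left one.
- disc_blue: the same gold disc, face and inclined stand, with a blue ring
- acid_bottle: small brown dropper bottle with black cap, 30 mm across, 82 mm tall, upright; stands near the work, to be left alone
- loupe: folding loupe, silver ring and black case, 28x60x19 mm, lying; stands near the work, to be left alone
- weight: brass check weight, 22 mm across, 32 mm tall; stands near the work, to be left alone
- touchstone: black flat stone, 40x64x11 mm; stands near the work, to be left alone
- tags: bundle of buff card tags, 31x61x10 mm; stands near the work, to be left alone

How it is judged:
By the outcome, as a careful person would: the job done as asked, in the order asked, and still so for the second after the job is handed in, with the robot touching nothing.
It also fails if it takes over 59 s, if anything falls off the work surface, if the arm or the gripper's body presses on something with over 40 N, if the wrist force passes 120 N, or if a joint passes its speed limit or range.

## Working session

There is one attempt and no reset: what is moved stays moved. The work goes in short steps, Python scripts to look and compute and a tool call to move; the robot and the scene stay as the last step left them, time stands still between calls to the robot, and variables do not carry over. Pictures are saved under pics/ and viewed, and the job is handed in when it is done.

Besides the shell and the picture viewer there is one more tool, called after ">>>" as name(argument=value, ...) on one line, values as JSON. servo_tool: Moves the arm, as the interface text tells. Its arguments: {"type":"object","properties":{"steps":{"type":"array"},"grip":{"type":"number"},"grip_force":{"type":"number"}},"required":["steps"]}

```bash
mkdir -p pics; ls; cat > h.py <<'E'
import numpy as np,cv2
from workcell import get_obs,camera,camera_params,job_done
from scipy.spatial.transform import Rotation as Ro
def save(n,im,s=1.0): cv2.imwrite('pics/'+n+'.png',cv2.resize(im[:,:,::-1],None,fx=s,fy=s,interpolation=cv2.INTER_CUBIC))
def ext(name,obs=None):
    "returns R(cam->world), origin"
    p=camera_params(name)
    if 'rvec' in p:
        R=cv2.Rodrigues(np.array(p['rvec'],float))[0]; t=np.array(p['tvec'],float).ravel()
        return R.T,-R.T@t
    H=np.array(p['hand_eye']); Rt=Ro.from_euler('xyz',obs['tcp_rot'],degrees=True).as_matrix()
    return Rt@H[:3,:3],Rt@H[:3,3]+np.array(obs['ee_pos'])
def rays(name,uv,obs=None):
    p=camera_params(name);K=np.array(p['intrinsics']);D=np.array(p['D'])
    n=cv2.undistortPoints(np.array(uv,float).reshape(-1,1,2),K,D)[:,0]
    R,o=ext(name,obs)
    return o,(np.c_[n,np.ones(len(n))])@R.T
def onz(name,uv,z,obs=None):
    o,d=rays(name,uv,obs); return o+d*((z-o[2])/d[:,2])[:,None]
def dep(name,uv,depth,obs=None):
    o,d=rays(name,uv,obs); return np.array([o+dd*depth[int(round(v)),int(round(u))] for dd,(u,v) in zip(d,uv)])
E
python3 - <<'E'
from h import *
o=get_obs();print(o)
for n in ['side','top','wrist']:
    im,d=camera(n);save(n+'0',im,1.5);np.savez('pics/'+n+'0.npz',im=im,d=d)
    p=camera_params(n);print(n,p)
    print(ext(n,o)[1])
E
```

```text
pics
{'time': 0.0, 'q': array([-6.63502095e+01,  5.01043611e+00,  1.00354746e+01,  9.51010503e+01,
        1.52280610e-03,  9.00001995e+01]), 'qd': array([ 0.01440496, -0.01955144,  0.04755205, -0.00781253, -0.06798881,
       -0.08277936]), 'joint_efforts': array([-2.40664249e-04, -5.20392537e+01,  4.64802217e+01,  1.62716402e-02,
        4.29354003e-06, -1.74083630e-05]), 'ee_pos': array([ 0.22053823, -0.50357929,  0.2222986 ]), 'tcp_rot': array([-1.79923988e+02, -1.52254014e-03,  2.36495890e+01]), 'wrist_force': array([-0.51901292, -0.57414457,  0.61075831]), 'torque': array([-0.05695689,  0.01623125,  0.02219421]), 'opening': 0.08554647438743933}
side {'intrinsics': array([[432.50700881,   0.        , 261.00737607],
       [  0.        , 432.50700881, 196.52637849],
       [  0.        ,   0.        ,   1.        ]]), 'D': array([0.04340002, 0.        , 0.        , 0.        , 0.        ]), 'rvec': array([ 2.05650329, -0.03252437,  0.03026428]), 'tvec': array([-0.58610752,  0.0895337 ,  1.31299341])}
[ 0.53992559 -1.13954216  0.6967166 ]
top {'intrinsics': array([[418.50888202,  
[... 302 characters left out ...]
  1.08893032])}
[ 0.39122905 -0.0311773   1.1770189 ]
wrist {'intrinsics': array([[309.05229202,   0.        , 256.65709875],
       [  0.        , 309.05229202, 195.91823886],
       [  0.        ,   0.        ,   1.        ]]), 'D': array([-0.04964672,  0.        ,  0.        ,  0.        ,  0.        ]), 'hand_eye': array([[ 1.87711098e-04, -9.56417429e-01, -2.92002854e-01,
         7.57172407e-02],
       [ 9.99999982e-01,  1.75661207e-04,  6.74844593e-05,
         1.04140408e-03],
       [-1.32497392e-05, -2.92002861e-01,  9.56417445e-01,
        -1.50948482e-01],
       [ 0.00000000e+00,  0.00000000e+00,  0.00000000e+00,
         1.00000000e+00]])}
[ 0.29039083 -0.47434491  0.37324758]
```

View pics/side0.png

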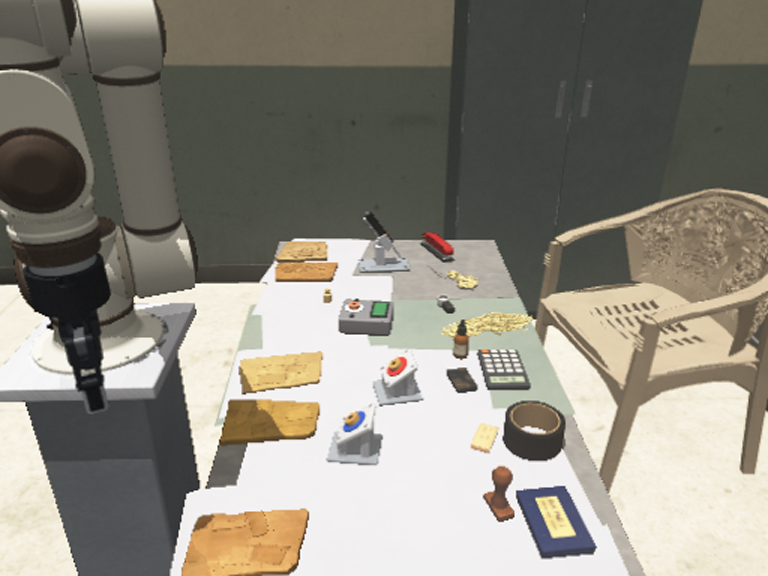

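View pics/top0.png

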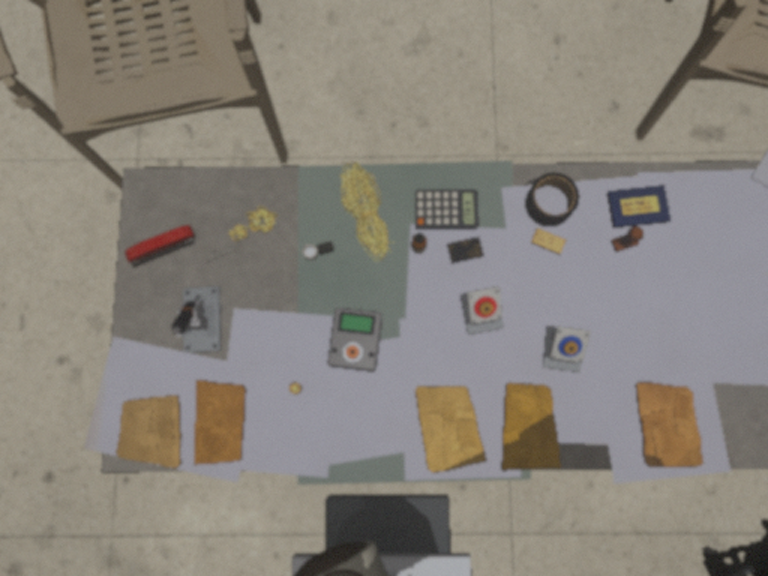

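```bash
python3 - <<'E'
from h import *
t=np.load('pics/top0.npz');s=np.load('pics/side0.npz')
def P(n,u,v,z): return onz(n,[[u/1.5,v/1.5]],z)[0].round(3)
print('red',P('top',486,307,.064),P('side',397,367,.064))
print('blue',P('top',570,346,.064),P('side',353,421,.064))
print('ref',P('top',352,351,.051),P('side',354,306,.051))
print('cap',P('top',180,325,.145),P('side',370,216,.145))
for n,u,v in [('bottle',419,242),('loupe',318,248),('weight',295,388),('stone',465,250),('tags',548,241)]: print(n,P('top',u,v,.01))
for c in [(184,289),(218,288),(221,352),(187,353)]: print('foot',P('top',*c,.012))
for c in [(339,309),(382,312),(376,371),(329,367)]: print('console',P('top',*c,.04))
for c in [(465,292),(498,289),(503,328),(470,333)]: print('redst',P('top',*c,.0))
save('rest_t',t['im'][170:260,95:185],6)
save('st_t',t['im'][170:270,290:410],6)
save('rest_s',s['im'][130:190,225:295],8)
E
```

```text
red [ 0.586 -0.194  0.064] [ 0.588 -0.209  0.064]
blue [ 0.514 -0.34   0.064] [ 0.515 -0.352  0.064]
ref [0.51  0.047 0.051] [0.51  0.035 0.051]
cap [0.545 0.327 0.145] [0.546 0.304 0.145]
bottle [ 0.723 -0.078  0.01 ]
loupe [0.713 0.116 0.01 ]
weight [0.446 0.155 0.01 ]
stone [ 0.706 -0.166  0.01 ]
tags [ 0.722 -0.325  0.01 ]
foot [0.634 0.369 0.012]
foot [0.636 0.305 0.012]
foot [0.514 0.294 0.012]
foot [0.512 0.358 0.012]
console [0.588 0.072 0.04 ]
console [ 0.582 -0.007  0.04 ]
console [0.474 0.004 0.04 ]
console [0.482 0.089 0.04 ]
redst [ 0.626 -0.165  0.   ]
redst [ 0.632 -0.228  0.   ]
redst [ 0.556 -0.234  0.   ]
redst [ 0.547 -0.172  0.   ]
```

View pics/rest_t.png

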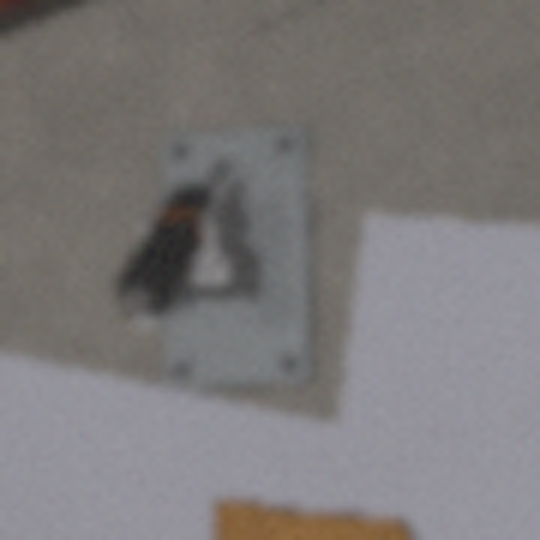

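View pics/st_t.png

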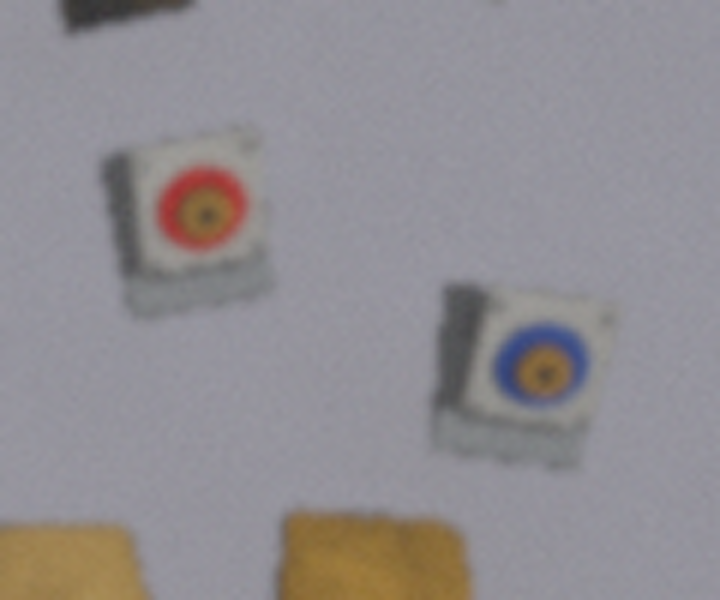

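View pics/rest_s.png

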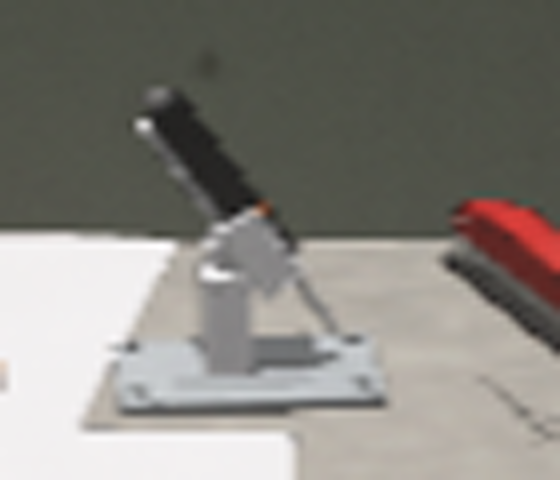

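>>> servo_tool(steps=[{"x": 0, "y": 0, "z": 50}, {"x": 40, "y": 45, "z": 80, "yaw": -4}, {"x": 80, "y": 90, "z": 90, "yaw": -8}, {"x": 120, "y": 130, "z": 90, "yaw": -12}, {"x": 160, "y": 170, "z": 90, "yaw": -16}, {"x": 200, "y": 210, "z": 90, "yaw": -20}, {"x": 240, "y": 255, "z": 90, "yaw": -23.6}, {"x": 280, "y": 300, "z": 90, "yaw": -23.6}, {"x": 280, "y": 300, "z": 90, "yaw": -23.6}, {"x": 280, "y": 300, "z": 90, "yaw": -23.6}])

```text
schema error: expected keys x, y, z, yaw
```

```bash
cat >> h.py <<'E'
def shot(n,tag):
    o=get_obs(); im,d=camera(n); save(tag,im,1.5); np.savez('pics/'+tag+'.npz',im=im,d=d); 
    import pickle; pickle.dump(o,open('pics/'+tag+'.pkl','wb')); print(o['time'],o['ee_pos'].round(4),o['tcp_rot'].round(2),o['wrist_force'].round(2),o['opening'].round(4)); return im,d,o
def load(tag):
    import pickle; a=np.load('pics/'+tag+'.npz'); return a['im'],a['d'],pickle.load(open('pics/'+tag+'.pkl','rb'))
E
python3 -c "
from h import *
shot('wrist','w1')"
```

```text
Traceback (most recent call last):
  File "h.py", line 24, in shot
    import pickle; pickle.dump(o,open('pics/'+tag+'.pkl','wb')); print(o['time'],o['ee_pos'].round(4),o['tcp_rot'].round(2),o['wrist_force'].round(2),o['opening'].round(4)); return im,d,o
                                                                                                                                                      ^^^^^^^^^^^^^^^^^^
AttributeError: 'float' object has no attribute 'round'
```

View pics/w1.png

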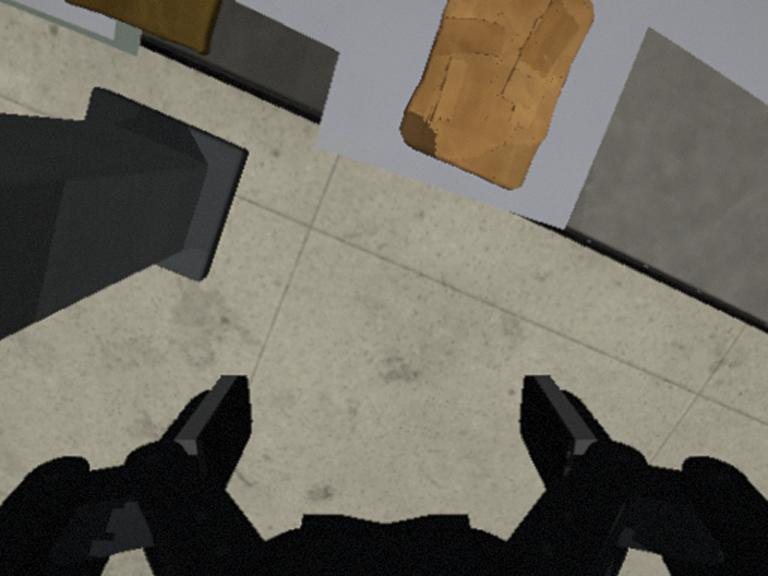

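```bash
sed -i "s/o\['opening'\].round(4)/round(float(o['opening']),4)/" h.py
```

>>> servo_tool(steps=[{"x": 0, "y": 0, "z": 50, "yaw": 0}, {"x": 40, "y": 45, "z": 80, "yaw": -4}, {"x": 80, "y": 90, "z": 90, "yaw": -8}, {"x": 120, "y": 130, "z": 90, "yaw": -12}, {"x": 160, "y": 170, "z": 90, "yaw": -16}, {"x": 200, "y": 210, "z": 90, "yaw": -20}, {"x": 240, "y": 255, "z": 90, "yaw": -23.6}, {"x": 280, "y": 300, "z": 90, "yaw": -23.6}, {"x": 280, "y": 300, "z": 90, "yaw": -23.6}, {"x": 280, "y": 300, "z": 90, "yaw": -23.6}])

```text
time: 1.45
ee_pos: [0.5006, -0.2036, 0.3123]
tcp_rot: [-180.0, 0.0, 0.1]
wrist_force: [-0.5, 0.3, -0.1]
opening: 0.0852
```

```bash
python3 -c "
from h import *
shot('wrist','w1')"
```

```text
1.45 [ 0.5006 -0.2036  0.3123] [-1.7995e+02  4.0000e-02  1.0000e-01] [-0.5   0.27 -0.11] 0.0852
```

View pics/w1.png

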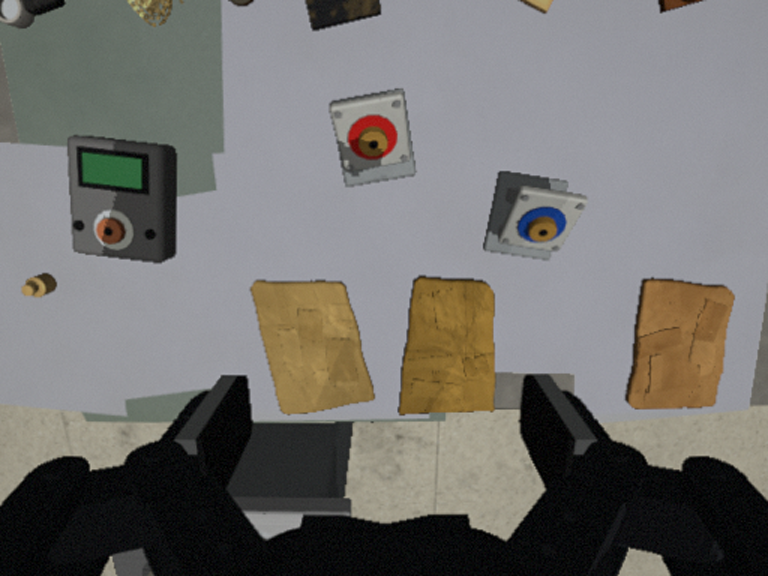

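```bash
python3 - <<'E'
from h import *
im,d,o=load('w1')
for n,u,v,z in [('red',374,145,.064),('blue',543,231,.064),('ref',109,231,.051)]:
    print(n,onz('wrist',[[u/1.5,v/1.5]],z,o)[0].round(4),dep('wrist',[[u/1.5,v/1.5]],d,o)[0].round(4))
hsv=cv2.cvtColor(im,cv2.COLOR_RGB2HSV)
def plane(poly):
    m=np.zeros(im.shape[:2],np.uint8);cv2.fillPoly(m,[np.array(np.array(poly)/1.5,int)],1)
    vs,us=np.nonzero((m>0)&(d>0)); p=dep('wrist',list(zip(us,vs)),d,o)
    for _ in range(4):
        c=p.mean(0);w=np.linalg.svd(p-c)[2][2];w*=np.sign(w[2]);r=(p-c)@w;p=p[abs(r)<max(2.0*r.std(),.002)]
    return w,r.std(),c
for n,poly in [('red',[(336,110),(403,95),(411,160),(350,172)]),('blue',[(520,190),(583,198),(560,248),(505,235)])]:
    w,s,c=plane(poly);print(n,w.round(3),s,c.round(4),'tilt',np.degrees(np.arccos(w[2])),'az of -n',np.degrees(np.arctan2(-w[1],-w[0])))
# zoom and dots
save('z1',im[50:190,40:140],5);save('z2',im[50:175,215:400],4)
E
```

```text
red [ 0.5828 -0.1946  0.064 ] [ 0.5828 -0.1946  0.0638]
blue [ 0.512  -0.3413  0.064 ] [ 0.5121 -0.3411  0.0646]
ref [0.5098 0.0473 0.051 ] [0.5098 0.0474 0.0509]
red [-0.555 -0.109  0.825] 0.0016000572100669614 [ 0.5932 -0.1952  0.0578] tilt 34.44743856219418 az of -n 11.146178835410279
blue [-0.539  0.076  0.839] 0.0016177952531341167 [ 0.5257 -0.3398  0.0617] tilt 32.95211802534917 az of -n -8.069722391673693
```

View pics/z2.png

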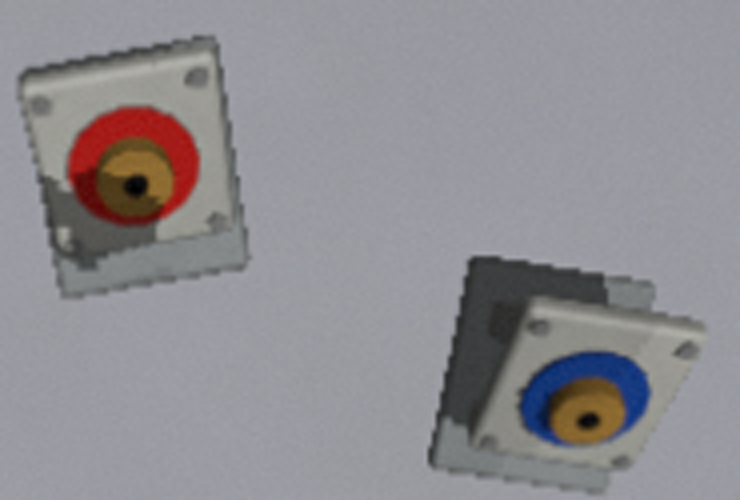

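```bash
python3 - <<'E'
from h import *
im,d,o=load('w1')
def e(a,b,z=.006):
    f=lambda p:[215+p[0]/4,50+p[1]/4]
    P=onz('wrist',[f(a),f(b)],z,o);v=P[0]-P[1];print(np.degrees(np.arctan2(v[1],v[0]))-90, np.linalg.norm(v))
e((62,297),(247,265));e((18,75),(214,38),.085);e((470,257),(655,285));e((432,465),(605,492));e((532,297),(707,325),.085)
E
```

```text
9.703954264107423 0.06775216491344052
10.07327113120617 0.05692135002742139
-7.663624459008801 0.06907310277011726
-8.604328651561659 0.06764242053703078
-8.138555198350858 0.054989471882003614
```

>>> servo_tool(steps=[{"x": 0, "y": 60, "z": 0, "yaw": 0}, {"x": 0, "y": 120, "z": 0, "yaw": 0}, {"x": 0, "y": 180, "z": 0, "yaw": 0}, {"x": -10, "y": 240, "z": 0, "yaw": 0}, {"x": -20, "y": 300, "z": 0, "yaw": 0}, {"x": -20, "y": 360, "z": 0, "yaw": 0}, {"x": -20, "y": 420, "z": 0, "yaw": 3}, {"x": -20, "y": 480, "z": 0, "yaw": 5}, {"x": -20, "y": 530, "z": 0, "yaw": 5}, {"x": -20, "y": 530, "z": 0, "yaw": 5}])

```text
time: 2.75
ee_pos: [0.5037, 0.1, 0.3124]
tcp_rot: [-177.5, 0.1, 9.8]
wrist_force: [-0.1, 0.6, 0.4]
opening: 0.0858
```

```bash
python3 -c "
from h import *
im,d,o=shot('wrist','w2')"
```

```text
2.75 [0.5037 0.1    0.3124] [-1.7745e+02  1.4000e-01  9.8300e+00] [-0.13  0.63  0.42] 0.0858
```

View pics/w2.png

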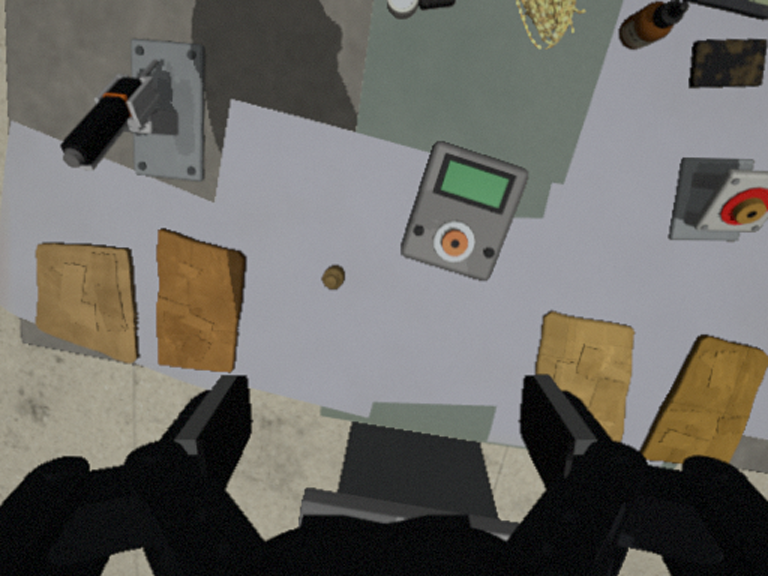

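>>> servo_tool(steps=[{"x": -10, "y": 60, "z": 0, "yaw": -5}, {"x": -20, "y": 120, "z": 0, "yaw": -5}, {"x": -20, "y": 180, "z": 0, "yaw": -5}, {"x": -20, "y": 230, "z": 0, "yaw": -5}, {"x": -20, "y": 230, "z": 0, "yaw": -5}, {"x": -20, "y": 230, "z": 0, "yaw": -5}, {"x": -20, "y": 230, "z": 0, "yaw": -5}])

```text
time: 3.68
ee_pos: [0.517, 0.1199, 0.3123]
tcp_rot: [-174.7, 0.3, 10.2]
wrist_force: [0.2, -0.1, -0.0]
opening: 0.0855
```

```bash
python3 -c "
from h import *
im,d,o=shot('wrist','w3')"
```

```text
3.675 [0.517  0.1199 0.3123] [-174.74    0.27   10.21] [ 0.18 -0.06 -0.04] 0.0855
```

View pics/w3.png

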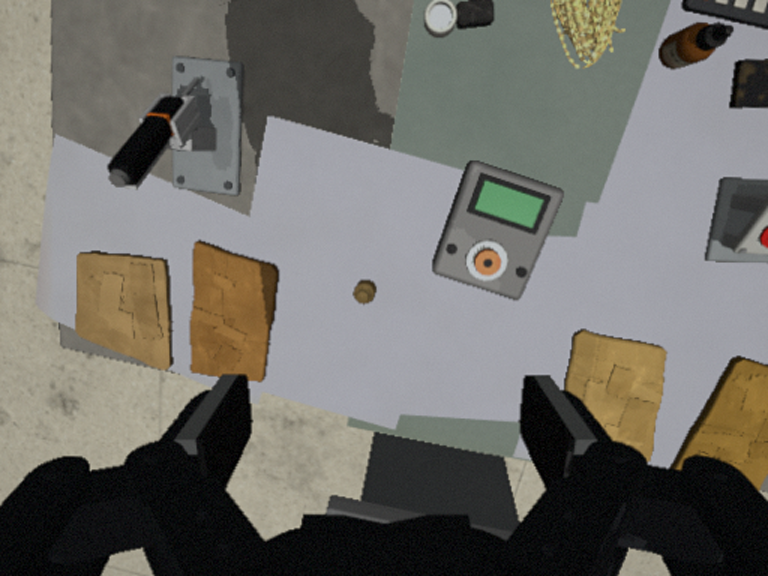

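```bash
python3 -c "
from h import *
o=get_obs();print(o['q'].round(2),o['qd'].round(2),o['joint_efforts'].round(1))"
```

```text
[ 10.16   5.59  20.76 105.44   5.26 179.94] [-0.02 -0.32 -0.38 -0.04  0.01 -0.01] [ -0.  -51.1  44.7   0.2   0.3   0. ]
```

>>> servo_tool(steps=[{"x": 0, "y": 10, "z": 0, "yaw": 10}, {"x": 5, "y": 20, "z": 0, "yaw": 20}, {"x": 10, "y": 30, "z": 0, "yaw": 30}, {"x": 20, "y": 40, "z": 0, "yaw": 40}, {"x": 25, "y": 55, "z": 0, "yaw": 50}, {"x": 30, "y": 70, "z": 0, "yaw": 60}, {"x": 35, "y": 80, "z": 0, "yaw": 70}, {"x": 40, "y": 80, "z": 0, "yaw": 80}, {"x": 40, "y": 80, "z": 0, "yaw": 85}, {"x": 40, "y": 80, "z": 0, "yaw": 85}])

```text
time: 4.97
ee_pos: [0.5571, 0.2001, 0.3121]
tcp_rot: [-174.7, 0.3, 95.2]
wrist_force: [-0.3, -0.7, 0.4]
opening: 0.085
```

```bash
python3 -c "
from h import *
im,d,o=shot('wrist','w4')"
```

```text
4.975 [0.5571 0.2001 0.3121] [-174.73    0.28   95.19] [-0.28 -0.74  0.43] 0.085
```

View pics/w4.png

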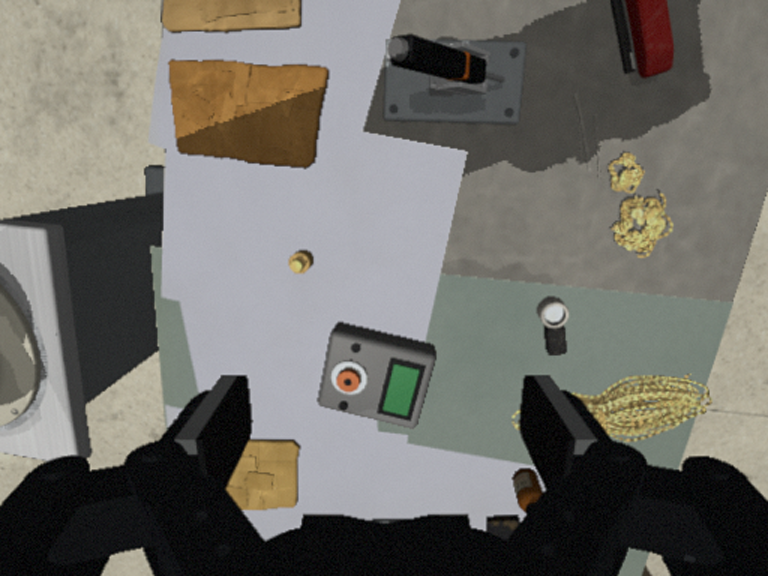

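>>> servo_tool(steps=[{"x": 40, "y": 15, "z": 0, "yaw": 8}, {"x": 80, "y": 29, "z": 0, "yaw": 14.6}, {"x": 120, "y": 43, "z": 0, "yaw": 14.6}, {"x": 150, "y": 54, "z": 0, "yaw": 14.6}, {"x": 170, "y": 61, "z": 0, "yaw": 14.6}, {"x": 170, "y": 61, "z": 0, "yaw": 14.6}])

```text
time: 5.78
ee_pos: [0.6864, 0.2461, 0.2811]
tcp_rot: [-177.8, 0.3, 109.6]
wrist_force: [0.2, -0.0, 0.9]
opening: 0.0854
```

```bash
python3 -c "
from h import *
o=get_obs();print(o['q'].round(2),o['tcp_rot'].round(2),o['ee_pos'],np.hypot(*o['ee_pos'][:2]))"
```

```text
[ 19.83  44.75  70.77 118.24  -0.26  90.2 ] [-177.78    0.27  109.65] [0.68641461 0.24614746 0.2810541 ] 0.7292143671816902
```

>>> servo_tool(steps=[{"x": 38, "y": 14, "z": 20, "yaw": 0}, {"x": 38, "y": 14, "z": 20, "yaw": 0}, {"x": 38, "y": 14, "z": 20, "yaw": 0}])

```text
time: 6.15
ee_pos: [0.6992, 0.251, 0.2816]
tcp_rot: [-179.7, 0.3, 109.6]
wrist_force: [-0.2, 0.0, 0.5]
opening: 0.085
```

```bash
python3 -c "
from h import *
o=get_obs();print(o['q'].round(2),o['tcp_rot'].round(2),o['ee_pos'],np.hypot(*o['ee_pos'][:2]))"
```

```text
[ 19.85  44.68  70.75 116.42  -0.27  90.21] [-179.66    0.27  109.65] [0.69921694 0.25100638 0.28160224] 0.7429054671033333
```

```bash
python3 - <<'E'
from h import *
im,d,o=load('w4')
save('z4',im[10:95,245:360],6)
vs,us=np.mgrid[10:95,245:360];us=us.ravel();vs=vs.ravel()
p=dep('wrist',list(zip(us,vs)),d,o);c=im[vs,us].astype(int)
dark=(c.max(1)<60)&(p[:,2]>.05)
org=(c[:,0]>120)&(c[:,2]<70)&(p[:,2]>.05)
q=p[dark|org]
print(len(q),q.min(0),q.max(0)); 
m=q[:,2]>.075; q=q[m]
cc=q.mean(0);w=np.linalg.svd(q-cc)[2];a=w[0]*np.sign(w[0][2]);print('axis',a,'lean',np.degrees(np.arccos(a[2])),'az',np.degrees(np.arctan2(-a[1],-a[0])),cc)
print('band',p[org].mean(0),len(p[org]))
# foot corners
g=(p[:,2]<.02)&(p[:,2]>.006); print('foot top z',np.median(p[g][:,2]))
np.savez('pics/p4.npz',p=p,c=c,us=us,vs=vs)
E
```

```text
1257 [0.5336308  0.27535054 0.05120194] [0.60259303 0.35064209 0.46196547]
axis [-0.37340056 -0.09167471  0.92312934] lean 22.61205563861128 az 13.794027850059985 [0.56428355 0.33463821 0.11840319]
band [nan nan nan] 0
foot top z 0.00794848716759955<stdin>:12: RuntimeWarning: Mean of empty slice.
  ret = um.true_divide(
```

View pics/z4.png

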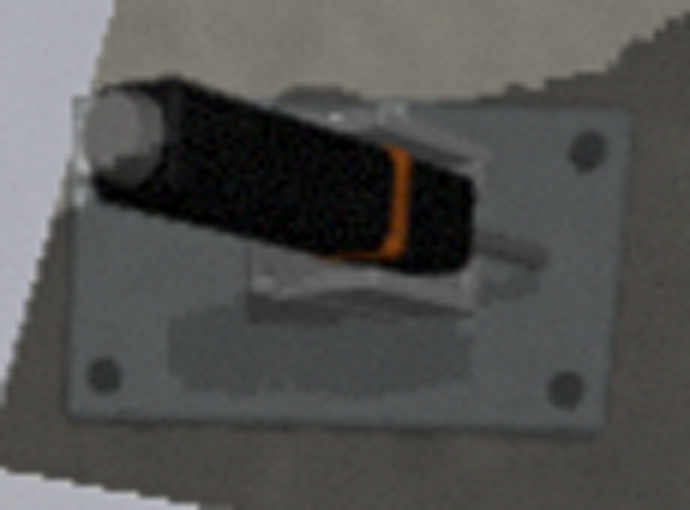

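```bash
python3 - <<'E'
from h import *
im,d,o=load('w4')
f=lambda x,y:[245+x/6,10+y/6]
C=onz('wrist',[f(72,95),f(628,105),f(603,428),f(68,418)],.008,o);print(C.round(4))
for a,b in [(0,1),(3,2),(3,0),(2,1)]:
    v=C[b]-C[a];print(np.degrees(np.arctan2(v[1],v[0])),np.linalg.norm(v))
print('foot c',C.mean(0))
cap=onz('wrist',[f(122,138)],.1452,o)[0];cd=dep('wrist',[f(122,138)],d,o)[0];print('cap',cap,cd)
h=onz('wrist',[f(587,152),f(567,390),f(104,375)],.008,o);print('holes',h.round(4))
D=np.load('pics/p4.npz');p=D['p'];c=D['c']
dark=(c.max(1)<60)&(p[:,2]>.075)&(p[:,2]<.2)&(p[:,0]<.61);q=p[dark]
for psi in [4,5,6]:
    pass
# project cloud in frame yaw 5
yaw=np.radians(5);ex=np.array([np.cos(yaw),np.sin(yaw),0]);ey=np.array([-np.sin(yaw),np.cos(yaw),0])
s35,c35=np.sin(np.radians(35)),np.cos(np.radians(35))
az=-s35*ex+c35*np.array([0,0,1]);ax=c35*ex+s35*np.array([0,0,1])
O=cap-.043*az;print('O from cap',O.round(4))
r=q-O;L=np.c_[r@ax,r@ey,r@az]
for z0 in np.arange(-.06,.045,.015):
    m=(L[:,2]>z0)&(L[:,2]<z0+.015)
    if m.sum()>5: print(round(z0,3),m.sum(),'x max/med',np.percentile(L[m,0],[50,95]).round(4),'y range',np.percentile(L[m,1],[3,50,97]).round(4))
E
```

```text
[[0.5155 0.3677 0.008 ]
 [0.6373 0.3753 0.008 ]
 [0.6427 0.3081 0.008 ]
 [0.5208 0.2993 0.008 ]]
3.569771732455478 0.12203297567389551
4.135000715054942 0.12224208300249882
94.40991782419336 0.06865234937164194
94.59749455827635 0.06744990771305388
foot c [0.57911352 0.33761568 0.008     ]
cap [0.5390255  0.33422888 0.1452    ] [0.53912839 0.33400051 0.14642862]
holes [[0.63   0.3651 0.008 ]
 [0.6334 0.3154 0.008 ]
 [0.5283 0.3094 0.008 ]]
O from cap [0.5636 0.3364 0.11  ]
-0.06 14 x max/med [0.0065 0.0074] y range [-0.0068 -0.0003  0.0072]
-0.045 140 x max/med [0.0062 0.0074] y range [-0.0157 -0.0023  0.0116]
-0.03 133 x max/med [0.0062 0.0072] y range [-0.0092 -0.0028  0.0116]
-0.015 161 x max/med [0.0066 0.0078] y range [-0.0084 -0.0025  0.0078]
0.0 189 x max/med [0.0069 0.0078] y range [-0.0082 -0.0024  0.0078]
0.015 210 x max/med [0.0069 0.0078] y range [-0.008  -0.0014  0.0078]
0.03 266 x max/med [0.0051 0.0075] y range [-0.0077 -0.0031  0.0086]
```

>>> servo_tool(steps=[{"x": -20, "y": 10, "z": 0, "yaw": 10}, {"x": -40, "y": 22, "z": 0, "yaw": 20}, {"x": -60, "y": 34, "z": 0, "yaw": 30}, {"x": -80, "y": 46, "z": 0, "yaw": 40}, {"x": -100, "y": 58, "z": 0, "yaw": 50}, {"x": -120, "y": 70, "z": -10, "yaw": 60}, {"x": -140, "y": 80, "z": -20, "yaw": 70}, {"x": -147.4, "y": 84.5, "z": -40, "yaw": 74.5}, {"x": -147.4, "y": 84.5, "z": -60, "yaw": 74.5}, {"x": -147.4, "y": 84.5, "z": -60, "yaw": 74.5}], grip=50, grip_force=30)

```text
time: 7.4
ee_pos: [0.5511, 0.3353, 0.2207]
tcp_rot: [-179.6, 0.2, -175.8]
wrist_force: [-0.3, 0.0, 0.7]
opening: 0.0501
```

```bash
python3 -c "
from h import *
im,d,o=shot('wrist','w5')"
```

```text
7.4 [0.5511 0.3353 0.2207] [-1.7961e+02  1.6000e-01 -1.7585e+02] [-0.27  0.03  0.69] 0.0501
```

View pics/w5.png

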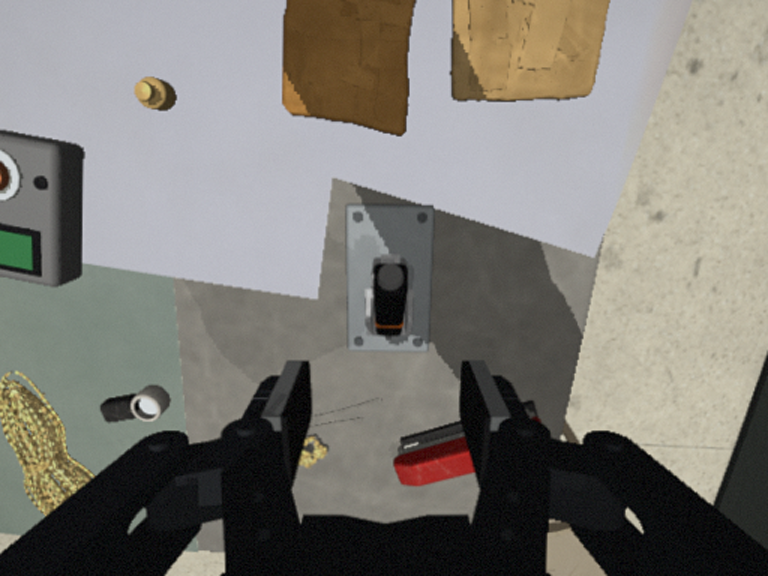

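```bash
python3 - <<'E'
from h import *
im,d,o=load('w5')
save('z5',im[130:240,225:295],6)
uv=[[390/1.5,277/1.5]]
print(onz('wrist',uv,.1452,o),dep('wrist',uv,d,o))
E
```

```text
[[0.53848671 0.33583974 0.1452    ]] [[0.53802082 0.33579835 0.14694057]]
```

View pics/z5.png

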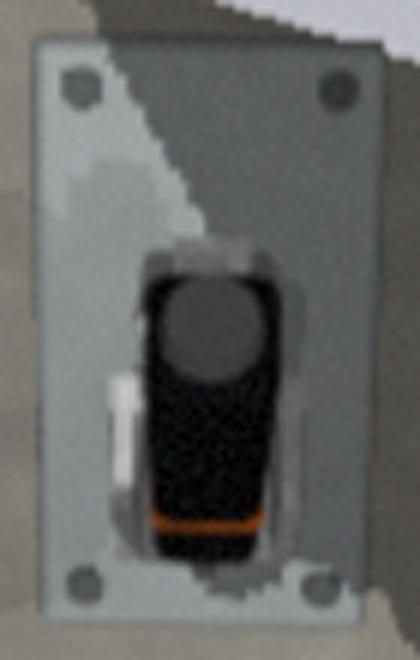

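>>> servo_tool(steps=[{"x": 0.5, "y": 0.7, "z": -45, "yaw": 0}, {"x": 0.5, "y": 0.7, "z": -80, "yaw": 0}, {"x": 0.5, "y": 0.7, "z": -91, "yaw": 0}, {"x": 0.5, "y": 0.7, "z": -91, "yaw": 0}])

```text
time: 7.95
ee_pos: [0.5523, 0.3361, 0.1318]
tcp_rot: [-179.7, 0.3, -175.9]
wrist_force: [0.1, 0.0, 0.1]
opening: 0.0503
```

>>> servo_tool(steps=[{"x": 0, "y": 0, "z": 0, "yaw": 0}, {"x": 0, "y": 0, "z": 0, "yaw": 0}, {"x": 0, "y": 0, "z": 0, "yaw": 0}, {"x": 0, "y": 0, "z": 0, "yaw": 0}], grip=10, grip_force=30)

```text
time: 8.45
ee_pos: [0.553, 0.3365, 0.1337]
tcp_rot: [-179.7, 0.4, -175.9]
wrist_force: [0.8, 0.4, 6.4]
opening: 0.0144
```

```bash
python3 -c "
from h import *
o=get_obs();print(o['torque'].round(3))
im,d,o=shot('wrist','w6')"
```

```text
[ 0.079 -0.059  0.016]
8.45 [0.553  0.3365 0.1337] [-179.74    0.42 -175.88] [0.82 0.4  6.38] 0.0144
```

View pics/w6.png

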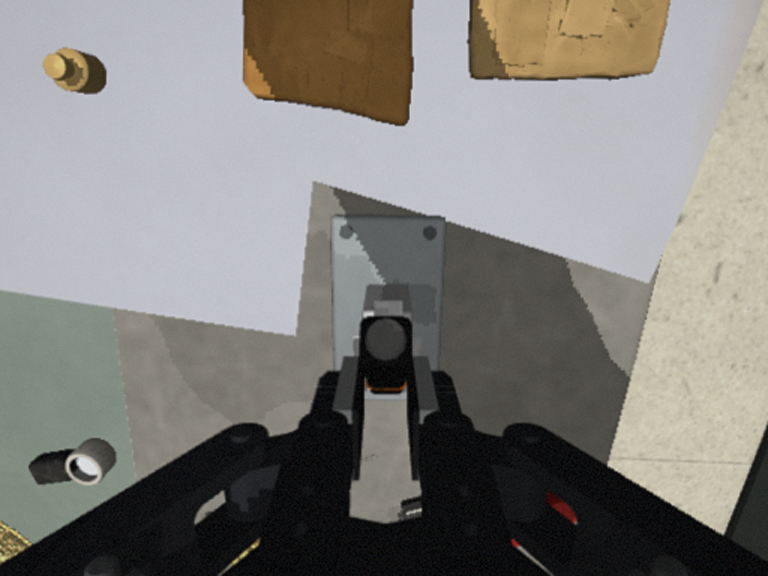

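```bash
python3 - <<'E'
from h import *
im,d,o=load('w6')
save('z6',np.clip(im[190:350,200:320].astype(int)*2,0,255).astype(np.uint8),5)
s,_=camera('side');save('s6',s[110:210,200:320],6)
E
```

```text
(no output)
```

View pics/z6.png

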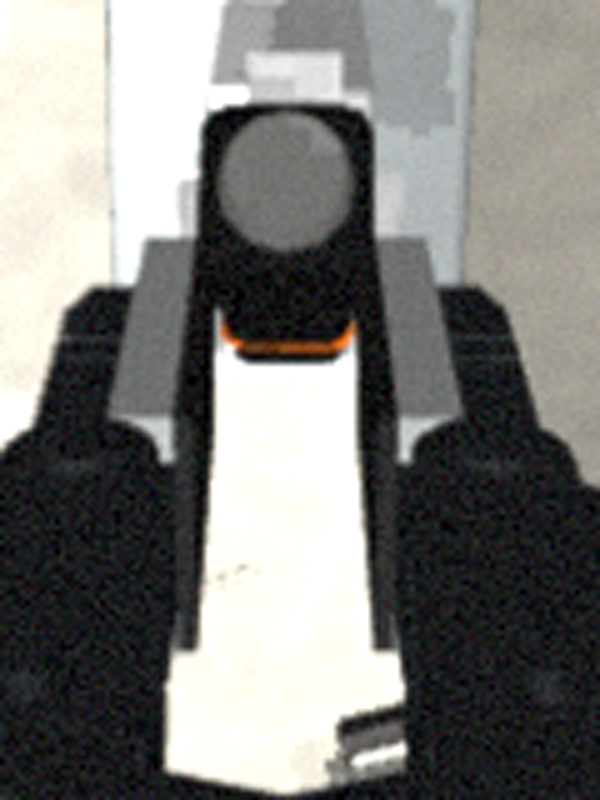

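View pics/s6.png

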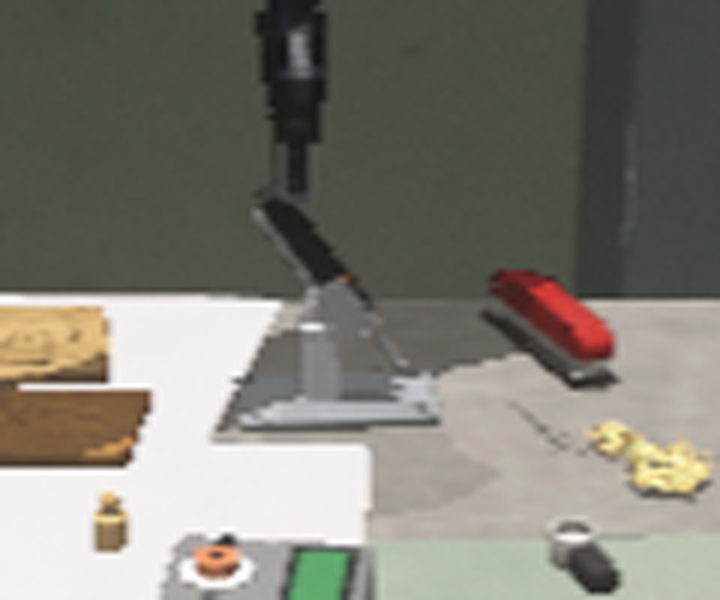

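```bash
python3 - <<'E'
from h import *
im,d,o=load('w6')
f=lambda x,y:[200+x/5,190+y/5]
for n,(x,y) in dict(padL_front=(165,260),padL_low=(140,400),padLcorner=(150,243),padR=(405,260),cap=(285,180),hand=(285,310),padinner=(190,330)).items():
    P=dep('wrist',[f(x,y)],d,o)[0]; print(n,P.round(4))
g=lambda x,y:[200+x/6,110+y/6]
s,dd=camera('side')
for x,y in [(297,190),(297,185),(300,215),(290,205)]:
    print(dep('side',[g(x,y)],dd).round(4), s[int(g(x,y)[1]),int(g(x,y)[0])])
E
```

```text
padL_front [0.5438 0.3243 0.1524]
padL_low [0.5444 0.3242 0.1763]
padLcorner [0.5436 0.3226 0.1494]
padR [0.5426 0.3468 0.1514]
cap [0.5375 0.3351 0.1462]
hand [0.5649 0.337  0.1204]
padinner [0.5442 0.3274 0.1647]
[[0.5559 0.3264 0.1452]] [35 36 35]
[[0.5558 0.3123 0.1536]] [42 42 43]
[[0.5576 0.3278 0.1287]] [58 60 53]
[[0.5517 0.333  0.1331]] [32 32 31]
```

```bash
python3 - <<'E'
from h import *
for tag,pts in [('w1',[(232,385),(215,400),(192,435),(540,385)]),('w5',[(296,372),(480,372),(290,400)]),('w6',[(348,367),(432,367),(346,400)])]:
    im,d,o=load(tag)
    R=Ro.from_euler('xyz',o['tcp_rot'],degrees=True).as_matrix()
    for p in pts:
        P=dep('wrist',[[p[0]/1.5,p[1]/1.5]],d,o)[0]; print(tag,p,((P-o['ee_pos'])@R).round(4),d[int(p[1]/1.5),int(p[0]/1.5)])
E
```

```text
w1 (232, 385) [ 0.0095 -0.0443 -0.0325] 0.13195038
w1 (215, 400) [ 0.0097 -0.0461 -0.0415] 0.1242717
w1 (192, 435) [ 0.0095 -0.0461 -0.0574] 0.10799297
w1 (540, 385) [ 0.0095  0.0438 -0.0326] 0.13198765
w5 (296, 372) [ 0.0097 -0.0274 -0.0246] 0.1392639
w5 (480, 372) [ 0.0088  0.0285 -0.0228] 0.14125788
w5 (290, 400) [ 0.01   -0.0259 -0.0416] 0.12535384
w6 (348, 367) [ 0.01   -0.0119 -0.0217] 0.14342318
w6 (432, 367) [-0.0618  0.0304  0.1259] 0.30503222
w6 (346, 400) [ 0.0102 -0.0109 -0.0419] 0.12376845
```

```bash
python3 - <<'E'
from h import *
im,d,o=load('w1')
R=Ro.from_euler('xyz',o['tcp_rot'],degrees=True).as_matrix()
for p in [(386,525),(386,545),(386,570),(310,525),(120,500),(60,520)]:
    P=dep('wrist',[[p[0]/1.5,p[1]/1.5]],d,o)[0]; print(p,((P-o['ee_pos'])@R).round(4))
E
```

```text
(386, 525) [ 0.0084 -0.0004 -0.0836]
(386, 545) [ 0.0092 -0.0004 -0.089 ]
(386, 570) [ 0.0098 -0.0004 -0.0946]
(310, 525) [ 0.0083 -0.0142 -0.0836]
(120, 500) [ 0.0041 -0.056  -0.0733]
(60, 520) [ 0.0083 -0.0612 -0.0838]
```

>>> servo_tool(steps=[{"x": 0, "y": 0, "z": 8, "yaw": 0}, {"x": 0, "y": 0, "z": 8, "yaw": 0}, {"x": 0, "y": 0, "z": 8, "yaw": 0}], grip=45)

```text
time: 8.98
ee_pos: [0.553, 0.3365, 0.1417]
tcp_rot: [-179.7, 0.4, -175.9]
wrist_force: [-0.5, 0.8, -0.0]
opening: 0.0452
```

>>> servo_tool(steps=[{"x": -0.8, "y": -0.4, "z": -25, "yaw": 0}, {"x": -0.8, "y": -0.4, "z": -50, "yaw": 0}, {"x": -0.8, "y": -0.4, "z": -50, "yaw": 0}, {"x": -0.8, "y": -0.4, "z": -50, "yaw": 0}])

```text
time: 9.48
ee_pos: [0.5524, 0.3362, 0.0925]
tcp_rot: [-179.8, 0.4, -175.9]
wrist_force: [0.1, -0.1, 0.7]
opening: 0.045
```

```bash
python3 - <<'E'
from h import *
im,d,o=shot('wrist','w7')
s,_,_=shot('side','s7');save('s7z',s[110:210,200:320],6)
save('z7',np.clip(im[150:384,150:370].astype(int)*2,0,255).astype(np.uint8),2.5)
E
```

```text
9.475 [0.5524 0.3362 0.0925] [-179.75    0.45 -175.88] [ 0.11 -0.07  0.69] 0.045
9.525 [0.5527 0.3364 0.093 ] [-179.77    0.49 -175.88] [ 0.16  0.33 -0.45] 0.0449
```

View pics/z7.png

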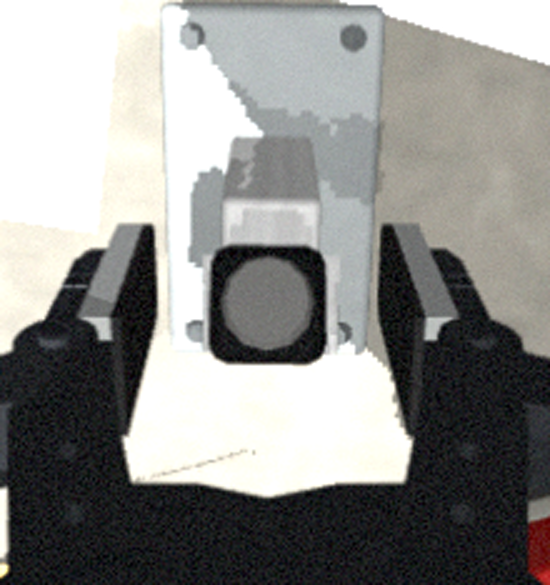

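View pics/s7z.png

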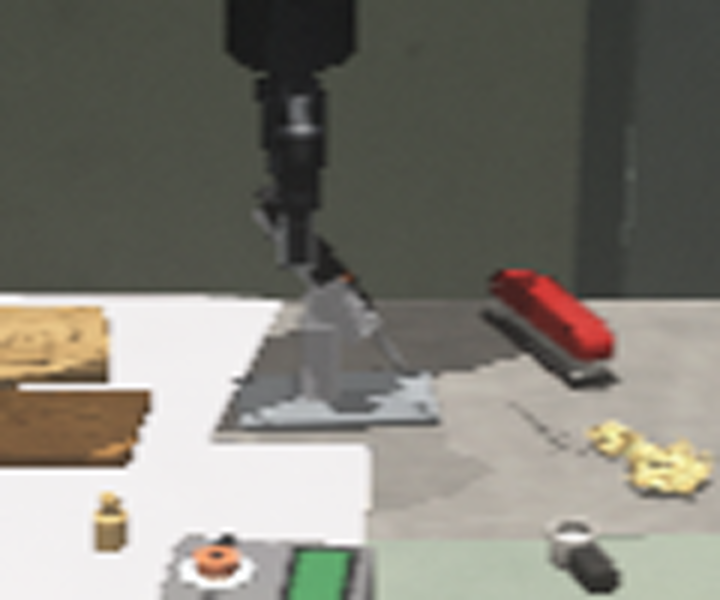

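>>> servo_tool(steps=[{"x": 0, "y": 0, "z": 0, "yaw": 0}, {"x": 0, "y": 0, "z": 0, "yaw": 0}, {"x": 0, "y": 0, "z": 0, "yaw": 0}, {"x": 0, "y": 0, "z": 0, "yaw": 0}], grip=10, grip_force=40)

```text
time: 10.07
ee_pos: [0.5532, 0.3367, 0.0941]
tcp_rot: [-179.8, 0.6, -175.9]
wrist_force: [-0.2, 0.1, 5.9]
opening: 0.0175
```

```bash
python3 - <<'E'
from h import *
im,d,o=shot('wrist','w8')
save('z8',np.clip(im[150:384,150:370].astype(int)*2,0,255).astype(np.uint8),2.5)
R=Ro.from_euler('xyz',o['tcp_rot'],degrees=True).as_matrix()
f=lambda x,y:[150+x/2.5,150+y/2.5]
P=dep('wrist',[f(270,300)],d,o)[0];print(P,((P-o['ee_pos'])@R).round(4))
E
```

```text
10.075 [0.5532 0.3367 0.0941] [-179.83    0.6  -175.88] [-0.24  0.13  5.89] 0.0175
[0.53822783 0.33572646 0.14560952] [ 0.0144 -0.0001 -0.0516]
```

View pics/z8.png

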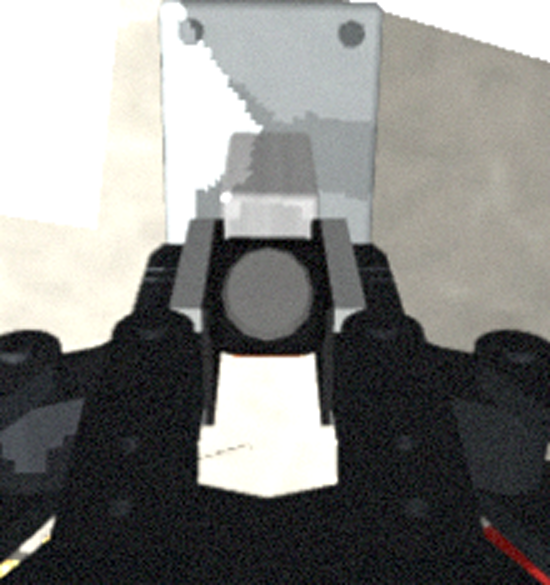

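>>> servo_tool(steps=[{"x": -5.7, "y": -0.4, "z": 8.2, "yaw": 0}, {"x": -17.2, "y": -1.3, "z": 24.6, "yaw": 0}, {"x": -28.6, "y": -2.1, "z": 41, "yaw": 0}, {"x": -40, "y": -2.9, "z": 57.3, "yaw": 0}, {"x": -51.5, "y": -3.8, "z": 73.7, "yaw": 0}, {"x": -63, "y": -4.6, "z": 90, "yaw": 0}, {"x": -63, "y": -4.6, "z": 110, "yaw": 0}, {"x": -63, "y": -4.6, "z": 110, "yaw": 0}])

```text
time: 11.12
ee_pos: [0.4901, 0.3325, 0.2061]
tcp_rot: [-179.9, 0.7, -175.9]
wrist_force: [0.1, -0.5, -0.7]
opening: 0.0178
```

```bash
python3 - <<'E'
from h import *
im,d,o=shot('wrist','w9')
save('z9',np.clip(im[150:384,150:370].astype(int)*2,0,255).astype(np.uint8),2.5)
s,_,_=shot('side','s9');save('s9z',s[90:210,180:320],5)
print(get_obs()['q'].round(1))
E
```

```text
11.125 [0.4901 0.3325 0.2061] [-179.91    0.73 -175.86] [ 0.07 -0.53 -0.65] 0.0178
11.175 [0.49   0.3323 0.2047] [-179.87    0.64 -175.87] [ 0.32  0.08 -0.71] 0.0173
[34.4 10.  13.5 93.1 -0.4 30.2]
```

View pics/z9.png

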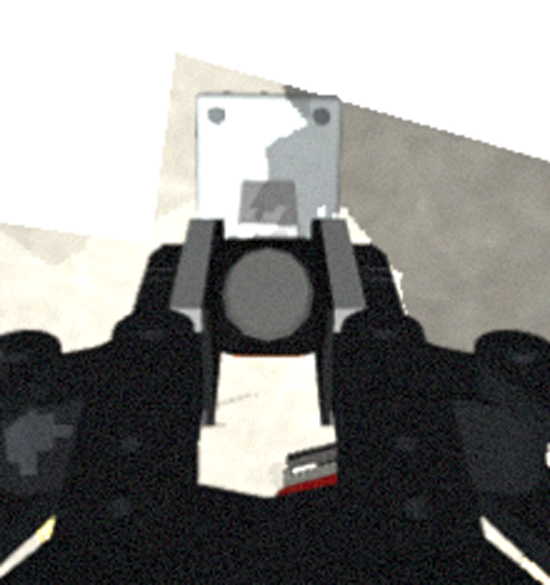

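View pics/s9z.png

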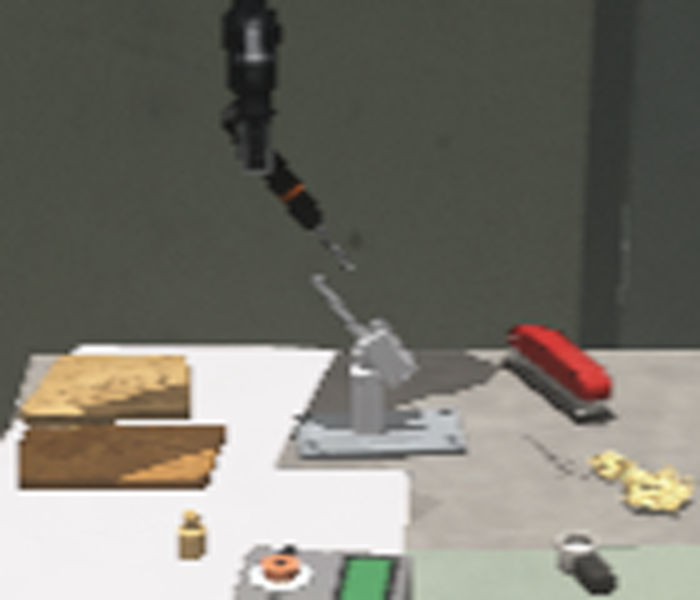

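>>> servo_tool(steps=[{"x": 0, "y": -30, "z": 25, "yaw": 5}, {"x": 10, "y": -70, "z": 30, "yaw": 15}, {"x": 25, "y": -98.7, "z": 30, "yaw": 25}, {"x": 40, "y": -98.7, "z": 30, "yaw": 35}, {"x": 55, "y": -98.7, "z": 30, "yaw": 45}, {"x": 70, "y": -98.7, "z": 30, "yaw": 55}, {"x": 85, "y": -98.7, "z": 30, "yaw": 65}, {"x": 100, "y": -98.7, "z": 20, "yaw": 75}, {"x": 104, "y": -98.7, "z": 0, "yaw": 85}, {"x": 104, "y": -98.7, "z": -35, "yaw": 90}, {"x": 104, "y": -98.7, "z": -65, "yaw": 90}, {"x": 104, "y": -98.7, "z": -65, "yaw": 90}], grip_force=25)

```text
time: 12.72
ee_pos: [0.5922, 0.2327, 0.1351]
tcp_rot: [179.8, 0.5, -85.9]
wrist_force: [-0.5, -0.2, -0.5]
opening: 0.0175
```

```bash
python3 - <<'E'
from h import *
im,d,o=shot('wrist','w10')
s,_,_=shot('side','s10');save('s10z',s[90:210,180:320],5)
print(get_obs()['q'].round(1))
E
```

```text
12.725 [0.5922 0.2327 0.1351] [179.83   0.47 -85.89] [-0.48 -0.2  -0.49] 0.0175
12.775 [0.5931 0.2331 0.1375] [-179.99    0.53  -85.89] [-0.36 -0.24 -0.3 ] 0.0174
[ 21.2  16.   13.4  87.1   0.5 -72.9]
```

View pics/w10.png

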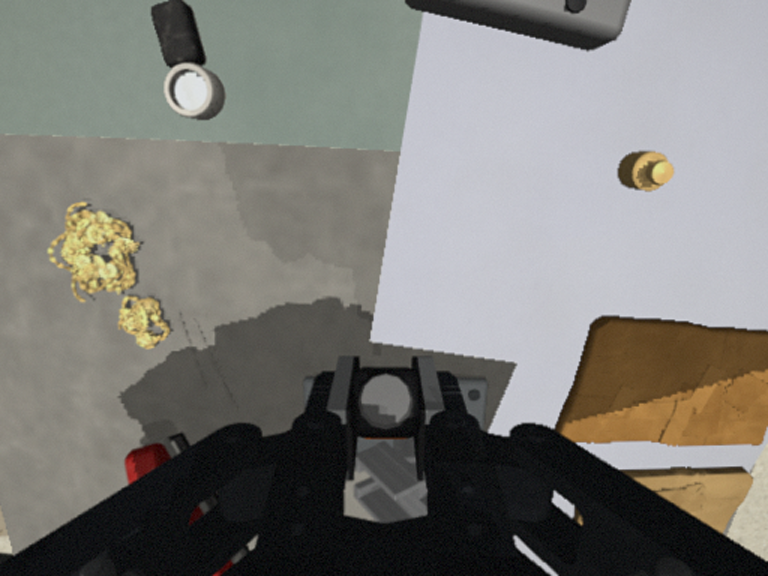

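View pics/s10z.png

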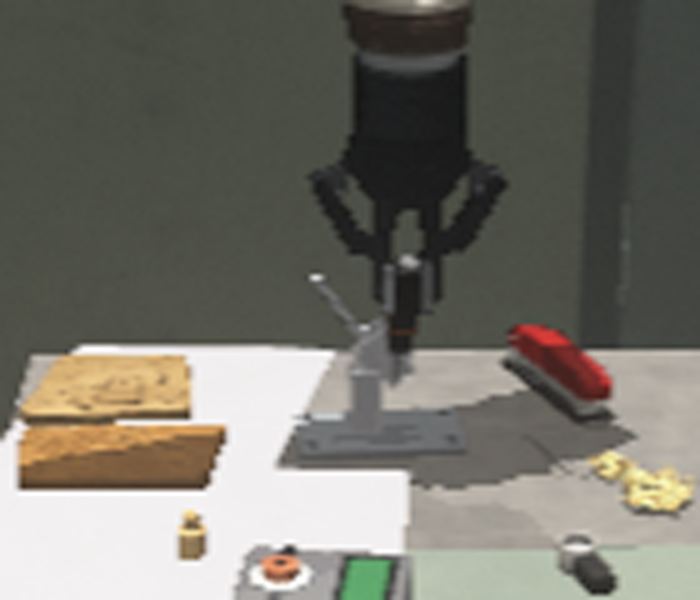

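```bash
python3 - <<'E'
from h import *
im,d,o=load('w10')
save('z10',np.clip(im[225:355,190:330].astype(int)*2,0,255).astype(np.uint8),5)
vs,us=np.mgrid[290:352,225:290];us=us.ravel();vs=vs.ravel()
p=dep('wrist',list(zip(us,vs)),d,o)
O=np.array([.5631,.3368,.11]);a=np.radians(4.2);ex=np.array([np.cos(a),np.sin(a),0]);ey=np.array([-np.sin(a),np.cos(a),0])
s,c=np.sin(np.radians(35)),np.cos(np.radians(35));az=-s*ex+[0,0,c];ax=c*ex+[0,0,s]
L=np.c_[(p-O)@ax,(p-O)@ey,(p-O)@az]
m=(p[:,2]>.05)&(p[:,2]<.15)&(L[:,1]>-.03)
for z0 in np.arange(-.08,.06,.01):
    k=m&(L[:,2]>z0)&(L[:,2]<=z0+.01)
    if k.sum()>3: print(round(z0,2),k.sum(),'x',np.percentile(L[k,0],[5,50,95]).round(4),'y',np.percentile(L[k,1],[3,50,97]).round(4))
E
```

```text
-0.07 166 x [-0.0128 -0.      0.0058] y [-0.0161 -0.0087  0.0136]
-0.06 510 x [-0.0229 -0.0031  0.0056] y [-0.016  -0.0114  0.0124]
-0.05 473 x [-0.0225 -0.004   0.0056] y [-0.0159 -0.0125  0.013 ]
-0.04 463 x [-0.0136 -0.0055  0.0054] y [-0.0162 -0.0128  0.0126]
-0.03 394 x [-0.0137 -0.0101  0.0046] y [-0.0162 -0.0125  0.0086]
-0.02 22 x [-0.012  -0.0107 -0.0104] y [-0.0049 -0.0017  0.0022]
```

View pics/z10.png

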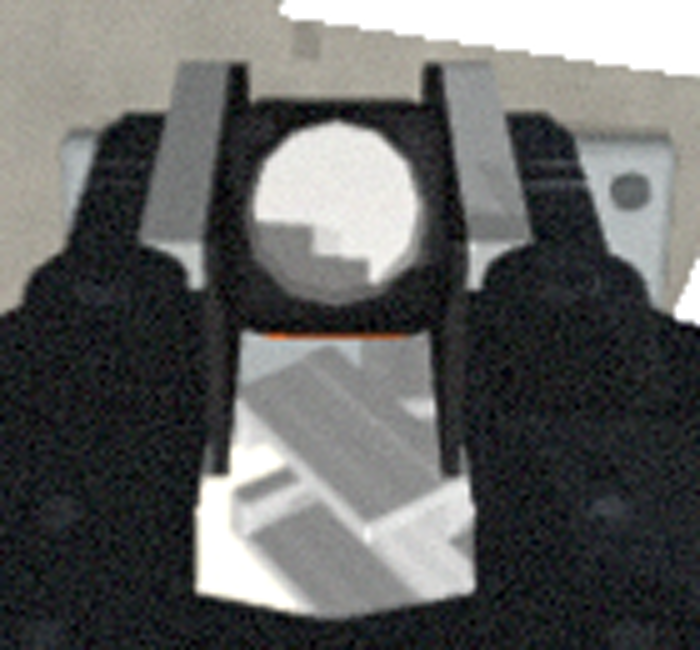

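>>> servo_tool(steps=[{"x": -0.7, "y": 10, "z": 0, "yaw": 0}, {"x": -1.3, "y": 18, "z": 0.8, "yaw": 0}, {"x": -1.9, "y": 26, "z": 5.5, "yaw": 0}, {"x": -2.5, "y": 34.4, "z": 10, "yaw": 0}, {"x": -3.3, "y": 45, "z": 14.3, "yaw": 0}, {"x": -4, "y": 55, "z": 18, "yaw": 0}, {"x": -4, "y": 55, "z": 18, "yaw": 0}])

```text
time: 13.7
ee_pos: [0.5899, 0.2892, 0.1576]
tcp_rot: [-179.8, 0.6, -85.8]
wrist_force: [-0.3, -2.1, 0.2]
opening: 0.0173
```

```bash
python3 - <<'E'
from h import *
o=get_obs();print(o['torque'].round(3))
im,d,o=shot('wrist','w11')
save('z11',np.clip(im[150:384,150:370].astype(int)*2,0,255).astype(np.uint8),2.5)
E
```

```text
[-0.479 -0.09   0.012]
13.7 [0.5899 0.2892 0.1576] [-179.8     0.58  -85.84] [-0.3  -2.11  0.24] 0.0173
```

View pics/z11.png

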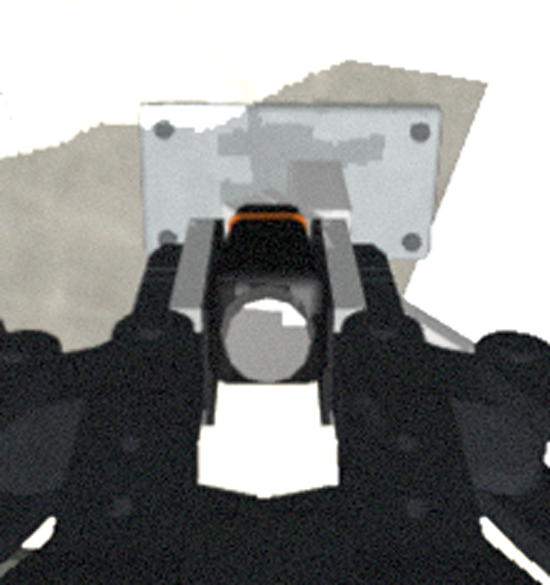

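>>> servo_tool(steps=[{"x": -0.7, "y": 9, "z": 1.5, "yaw": 0}, {"x": -1.3, "y": 17, "z": 2, "yaw": 0}, {"x": -1.9, "y": 25, "z": 2, "yaw": 0}, {"x": -2.3, "y": 31.5, "z": 2, "yaw": 0}, {"x": -2.3, "y": 31.5, "z": 2, "yaw": 0}])

```text
time: 14.38
ee_pos: [0.5873, 0.3213, 0.1589]
tcp_rot: [-179.9, 0.6, -85.8]
wrist_force: [0.3, -1.5, 0.5]
opening: 0.0174
```

```bash
python3 - <<'E'
from h import *
o=get_obs();print(o['torque'].round(3))
im,d,o=shot('wrist','w12')
save('z12',np.clip(im[100:384,130:390].astype(int)*2,0,255).astype(np.uint8),2)
E
```

```text
[-0.407 -0.02   0.025]
14.375 [0.5873 0.3213 0.1589] [-179.86    0.63  -85.8 ] [ 0.35 -1.52  0.52] 0.0174
```

View pics/z12.png

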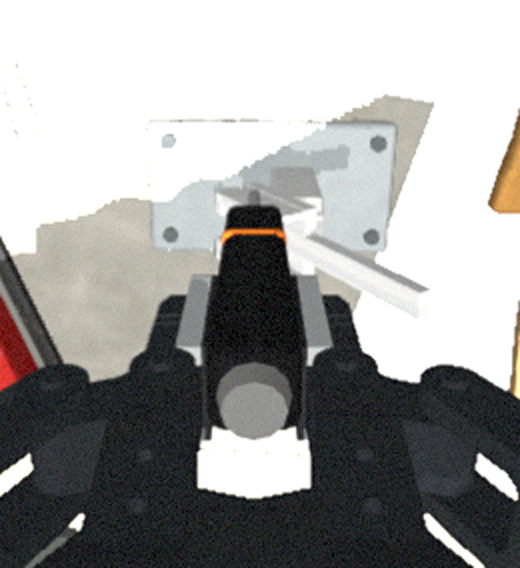

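>>> servo_tool(steps=[{"x": 1, "y": -12, "z": 0, "yaw": 0}, {"x": 2, "y": -25, "z": 20, "yaw": 0}, {"x": 2, "y": -25, "z": 40, "yaw": 0}, {"x": 2, "y": -25, "z": 40, "yaw": 0}], grip_force=50)

```text
time: 14.92
ee_pos: [0.5903, 0.2956, 0.2021]
tcp_rot: [-179.6, 0.8, -85.9]
wrist_force: [0.8, 0.6, -0.6]
opening: 0.0174
```

```bash
python3 - <<'E'
from h import *
im,d,o=shot('wrist','w13')
save('z13',np.clip(im[140:384,180:340].astype(int)*2,0,255).astype(np.uint8),3)
R=Ro.from_euler('xyz',o['tcp_rot'],degrees=True).as_matrix()
vs,us=np.mgrid[140:360,225:290];us=us.ravel();vs=vs.ravel()
p=(dep('wrist',list(zip(us,vs)),d,o)-o['ee_pos'])@R
np.savez('pics/p13.npz',p=p,us=us,vs=vs,c=im[vs,us])
for v in range(200,340,6):
    k=(vs==v)&(abs(us-257)<5); print(v,np.median(p[k],0).round(4),im[v,257])
E
```

```text
14.925 [0.5903 0.2956 0.2021] [-179.63    0.75  -85.86] [ 0.76  0.59 -0.59] 0.0174
200 [ 0.0036 -0.0013  0.0723] [54 53 55]
206 [ 0.0125 -0.0013  0.0324] [15 15 12]
212 [ 0.0127 -0.0013  0.0206] [ 5 12 10]
218 [ 0.0131 -0.0013  0.0097] [10  8  7]
224 [ 0.0133 -0.0013  0.0005] [19 17 16]
230 [ 0.0138 -0.0014 -0.0086] [12 15 12]
236 [ 0.0142 -0.0014 -0.0167] [2 5 6]
242 [ 0.0142 -0.0014 -0.0234] [14  9 15]
248 [ 0.0145 -0.0014 -0.0299] [8 5 7]
254 [ 0.0146 -0.0014 -0.0356] [18 18 17]
260 [ 0.0149 -0.0014 -0.0412] [ 8  5 10]
266 [ 0.0147 -0.0014 -0.0456] [2 5 3]
272 [ 0.0151 -0.0014 -0.0506] [11  5 10]
278 [ 0.0137 -0.0014 -0.0524] [ 9 14 12]
284 [ 0.0126 -0.0014 -0.0546] [49 49 50]
290 [ 0.0123 -0.0014 -0.058 ] [51 50 50]
296 [ 0.0102 -0.0014 -0.0584] [75 73 71]
302 [ 0.0077 -0.0014 -0.0584] [74 72 71]
308 [ 0.0054 -0.0014 -0.0586] [71 71 70]
314 [ 0.0031 -0.0014 -0.059 ] [70 72 70]
320 [-8.6960e-01  3.0000e-04  1.0153e+00] [188 183 166]
326 [-9.0230e-01  3.0000e-04  1.0146e+00] [225 221 199]
332 [-9.365e-01  3.000e-04  1.015e+00] [228 224 203]
338 [-9.7130e-01  4.0000e-04  1.0154e+00] [227 222 201]
```

View pics/z13.png

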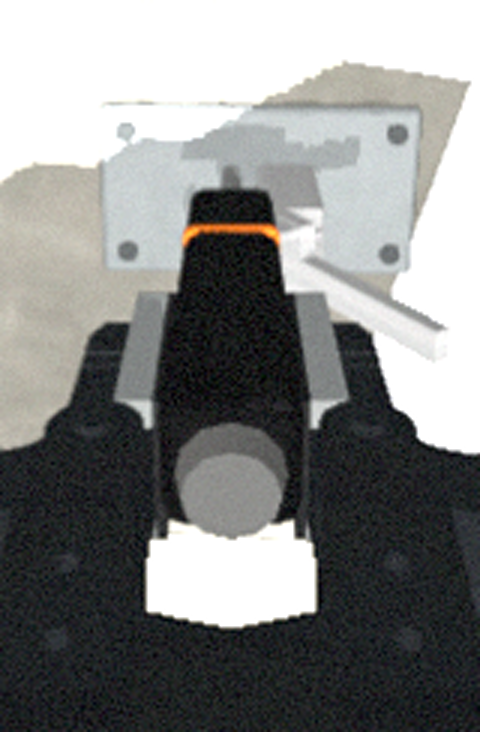

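```bash
cat >> h.py <<'E'
def faceaxis(tag,vr=(206,274),hw=6):
    im,d,o=load(tag);R=Ro.from_euler('xyz',o['tcp_rot'],degrees=True).as_matrix()
    vs,us=np.mgrid[vr[0]:vr[1],257-hw:258+hw];us=us.ravel();vs=vs.ravel()
    p=(dep('wrist',list(zip(us,vs)),d,o)-o['ee_pos'])@R
    A=np.polyfit(p[:,2],p[:,0],1);r=p[:,0]-np.polyval(A,p[:,2]);k=abs(r)<.0015;A=np.polyfit(p[k,2],p[k,0],1)
    a=np.array([-A[0],0,-1.]);a/=np.linalg.norm(a) # toward cap
    print('tool lean',np.degrees(np.arctan(A[0])),'x at z=-35mm face',np.polyval(A,-.035),'world axis',(R@a).round(4),'tilt',np.degrees(np.arccos((R@a)[2])))
    return A,R,o
E
python3 - <<'E'
from h import *
faceaxis('w13')
p=get_obs();print(p['q'].round(1),p['tcp_rot'])
E
```

```text
tool lean -1.9235426986253203 x at z=-35mm face 0.014672229315547495 world axis [-0.003  -0.047   0.9989] tilt 2.701501095157273
[ 26.4  19.8  25.   94.7   0.6 -67.8] [-179.73261472    0.70784725  -85.84901395]
```

>>> servo_tool(steps=[{"x": 0, "y": 0, "z": -22, "yaw": 0}, {"x": 0, "y": 0, "z": -43, "yaw": 0}, {"x": -1, "y": 12, "z": -43, "yaw": 0}, {"x": -2, "y": 22, "z": -43, "yaw": 0}, {"x": -3, "y": 28, "z": -43, "yaw": 0}, {"x": -3.5, "y": 32.3, "z": -43, "yaw": 0}, {"x": -3.5, "y": 32.3, "z": -43, "yaw": 0}, {"x": -3.5, "y": 32.3, "z": -43, "yaw": 0}], grip_force=25)

```text
time: 15.98
ee_pos: [0.5865, 0.3279, 0.1578]
tcp_rot: [-179.7, 0.7, -85.9]
wrist_force: [1.0, -2.9, 0.8]
opening: 0.0171
```

>>> servo_tool(steps=[{"x": 1, "y": -10, "z": 0, "yaw": 0}, {"x": 2, "y": -20, "z": 20, "yaw": 0}, {"x": 2, "y": -25, "z": 40, "yaw": 0}, {"x": 2, "y": -25, "z": 40, "yaw": 0}], grip_force=50)

```text
time: 16.48
ee_pos: [0.5894, 0.3026, 0.201]
tcp_rot: [-179.5, 0.8, -85.9]
wrist_force: [0.2, 1.5, -1.1]
opening: 0.017
```

```bash
python3 - <<'E'
from h import *
im,d,o=shot('wrist','w14')
save('z14',np.clip(im[140:384,180:340].astype(int)*2,0,255).astype(np.uint8),3)
faceaxis('w14')
R=Ro.from_euler('xyz',o['tcp_rot'],degrees=True).as_matrix()
for v in range(180,330,6):
    uu=[[u,v] for u in range(252,263)];p=(dep('wrist',uu,d,o)-o['ee_pos'])@R; print(v,np.median(p,0).round(4))
E
```

```text
16.475 [0.5894 0.3026 0.201 ] [-179.5     0.85  -85.9 ] [ 0.22  1.5  -1.1 ] 0.017
tool lean 0.8179152396146726 x at z=-35mm face 0.014790015128968667 world axis [-0.0087 -0.0011  1.    ] tilt 0.5046797804171125
180 [-0.011  -0.0011  0.1933]
186 [-0.0181 -0.0012  0.1934]
192 [ 0.0093 -0.0013  0.0744]
198 [ 0.0161 -0.0013  0.0374]
204 [ 0.016  -0.0013  0.0256]
210 [ 0.016  -0.0013  0.015 ]
216 [ 0.0156 -0.0016  0.0063]
222 [ 0.0154 -0.0014 -0.0019]
228 [ 0.0153 -0.0014 -0.0095]
234 [ 0.0149 -0.0014 -0.016 ]
240 [ 0.0149 -0.0014 -0.0226]
246 [ 0.0148 -0.0014 -0.0286]
252 [ 0.0147 -0.0014 -0.034 ]
258 [ 0.0145 -0.0014 -0.0388]
264 [ 0.0144 -0.0014 -0.0435]
270 [ 0.0143 -0.0014 -0.0479]
276 [ 0.0139 -0.0014 -0.0514]
282 [ 0.0128 -0.0014 -0.0537]
288 [ 0.0114 -0.0014 -0.0554]
294 [ 0.0108 -0.0014 -0.058 ]
300 [ 0.0089 -0.0014 -0.0589]
306 [ 0.0063 -0.0014 -0.0587]
312 [ 0.0037 -0.0014 -0.0586]
318 [ 0.0011 -0.0014 -0.0587]
324 [-8.9020e-01  3.0000e-04  1.0134e+00]
```

View pics/z14.png

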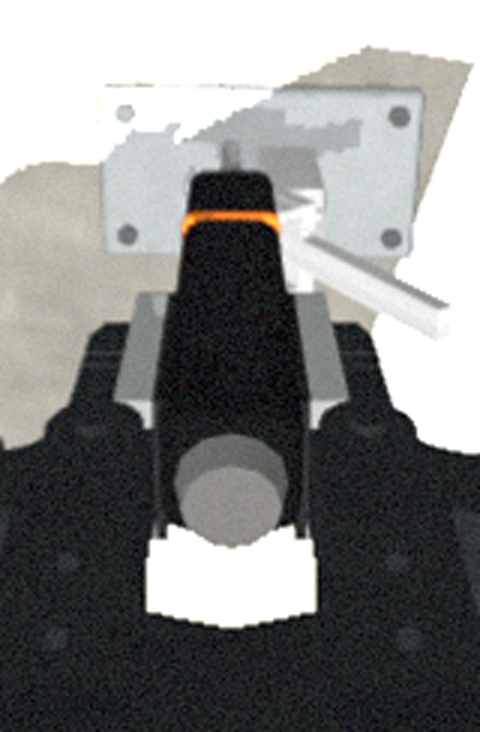

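```bash
python3 - <<'E'
from h import *
print(camera_params('wrist')['hand_eye'].round(5))
im,d,o=load('w14')
R=Ro.from_euler('xyz',o['tcp_rot'],degrees=True).as_matrix()
for u in range(236,280,2):
    q=(dep('wrist',[[u,306]],d,o)[0]-o['ee_pos'])@R;r=(dep('wrist',[[u,230]],d,o)[0]-o['ee_pos'])@R; print(u,q.round(4),r.round(4),(dep('wrist',[[u,190]],d,o)[0]-o['ee_pos'])@R)
E
```

```text
[[ 1.9000e-04 -9.5646e-01 -2.9185e-01  7.4990e-02]
 [ 1.0000e+00  1.5000e-04  1.5000e-04 -1.5600e-03]
 [-1.0000e-04 -2.9185e-01  9.5646e-01 -1.5094e-01]
 [ 0.0000e+00  0.0000e+00  0.0000e+00  1.0000e+00]]
236 [ 0.0019 -0.0093 -0.0528] [-0.077  -0.0271  0.2025] [-0.02272855 -0.02538586  0.19272664]
238 [ 0.0019 -0.0085 -0.0529] [-0.077  -0.0246  0.2025] [-0.02266079 -0.02305781  0.19248857]
240 [ 0.0068 -0.0074 -0.0594] [ 0.0143 -0.0098 -0.0099] [-0.02294677 -0.02080274  0.19349475]
242 [ 0.0068 -0.0067 -0.0594] [ 0.0146 -0.0087 -0.0106] [-0.02294863 -0.01848527  0.19350176]
244 [ 0.0067 -0.006  -0.0593] [ 0.015  -0.0077 -0.0114] [-0.02321541 -0.01620743  0.1944406 ]
246 [ 0.0064 -0.0053 -0.0589] [ 0.0154 -0.0067 -0.0124] [-0.0225691  -0.01380253  0.19216818]
248 [ 0.0064 -0.0046 -0.0589] [ 0.0153 -0.0057 -0.0121] [-0.02288575 -0.01152645  0.19328262]
250 [ 0.0061 -0.0039 -0.0586] [ 0.0154 -0.0048 -0.0123] [-0.02308421 -0.00922625  0.19398153]
252 [ 0.0061 -0.0032 -0.0585] [ 0.0152 -0.0038 -0.0119] [-0.02269369 -0.00688462  0.19260899]
254 [ 0.0066 -0.0025 -0.0592] [ 0.0153 -0.0028 -0
[... 472 characters left out ...]
116] [-0.02309175  0.00701672  0.19401714]
266 [ 0.0061  0.0018 -0.0585] [ 0.0153  0.003  -0.0122] [-0.02084337  0.00908777  0.18611087]
268 [ 0.0067  0.0024 -0.0593] [ 0.0152  0.004  -0.0119] [-0.02011666  0.0112576   0.18355664]
270 [ 0.0065  0.0032 -0.059 ] [ 0.015   0.005  -0.0113] [-0.02000506  0.01349067  0.18316598]
272 [ 0.006   0.0039 -0.0584] [ 0.0145  0.006  -0.0103] [-0.02031422  0.01579529  0.18425538]
274 [ 0.0053  0.0047 -0.0574] [ 0.0121  0.0074 -0.0048] [-0.02022412  0.01803265  0.18394054]
276 [ 0.0022  0.0057 -0.0533] [-0.0422  0.017   0.1216] [-0.01996942  0.02022826  0.18304687]
278 [ 0.0023  0.0064 -0.0534] [-0.0407  0.0186  0.1182] [-0.02055704  0.0226253   0.18511598]
```

```bash
for i in 1 2 3; do python3 - <<'E'
from h import *
print([camera_params('wrist')['hand_eye'][:3,3].round(5).tolist() for _ in range(3)],camera_params('top')['tvec'])
E
done
```

```text
[[0.07499, -0.00156, -0.15094], [0.07499, -0.00156, -0.15094], [0.07499, -0.00156, -0.15094]] [-0.01539023  0.59447421  1.08893032]
[[0.07499, -0.00156, -0.15094], [0.07499, -0.00156, -0.15094], [0.07499, -0.00156, -0.15094]] [-0.01539023  0.59447421  1.08893032]
[[0.07499, -0.00156, -0.15094], [0.07499, -0.00156, -0.15094], [0.07499, -0.00156, -0.15094]] [-0.01539023  0.59447421  1.08893032]
```

```bash
python3 - <<'E'
from h import *
o=get_obs();R=Ro.from_euler('xyz',o['tcp_rot'],degrees=True).as_matrix()
tip=o['ee_pos']+R@[.0079,0,.0893];print(o['ee_pos'],tip.round(4),(np.array([.5096,.0480,.051])-tip)*1000)
E
```

```text
[0.58910081 0.30277003 0.19934996] [0.5902 0.2962 0.11  ] [ -80.61181151 -248.18760648  -58.95008442]
```

>>> servo_tool(steps=[{"x": -10, "y": -35, "z": 5, "yaw": 0}, {"x": -25, "y": -80, "z": 5, "yaw": 0}, {"x": -40, "y": -125, "z": 0, "yaw": 0}, {"x": -55, "y": -170, "z": -10, "yaw": 0}, {"x": -70, "y": -215, "z": -25, "yaw": 0}, {"x": -80.6, "y": -248.2, "z": -40, "yaw": 0}, {"x": -80.6, "y": -248.2, "z": -44, "yaw": 0}, {"x": -80.6, "y": -248.2, "z": -44, "yaw": 0}, {"x": -80.6, "y": -248.2, "z": -44, "yaw": 0}])

```text
time: 17.65
ee_pos: [0.5089, 0.0554, 0.1556]
tcp_rot: [-179.6, 0.8, -85.8]
wrist_force: [0.4, -0.6, 0.0]
opening: 0.0173
```

```bash
python3 - <<'E'
from h import *
im,d,o=shot('wrist','w15')
save('z15',im[90:330,180:340],3)
print(camera_params('wrist')['hand_eye'][:3,3],o['q'].round(1))
E
```

```text
17.65 [0.5089 0.0554 0.1556] [-179.57    0.82  -85.82] [ 0.36 -0.62  0.04] 0.0173
[ 0.07498895 -0.00155629 -0.15094374] [  5.8  -1.6  -4.1  87.    0.8 -88.4]
```

View pics/z15.png

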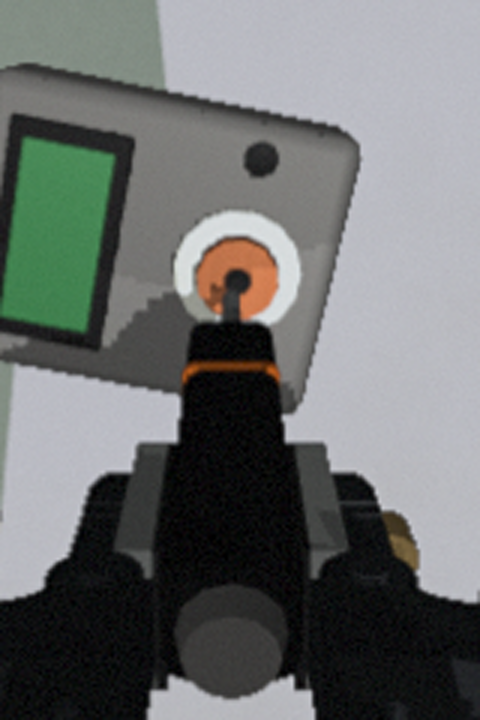

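```bash
python3 - <<'E'
from h import *
im,d,o=load('w15');R=Ro.from_euler('xyz',o['tcp_rot'],degrees=True).as_matrix()
save('z15b',im[160:200,240:275],16)
f=lambda x,y:[180+x/3,90+y/3]
dot=onz('wrist',[f(238,281)],.051,o)[0]
dt=(dot-o['ee_pos'])@R
c,ds=rays('wrist',[f(232,288)],o);dd=ds[0]@R;cc=(c-o['ee_pos'])@R;tip=cc+dd*((.0893-cc[2])/dd[2])
print('dot',dot,dt,'tip tool',tip,'world',o['ee_pos']+R@tip)
print('world diff',dot-(o['ee_pos']+R@tip))
E
```

```text
dot [0.5093676  0.04889728 0.051     ] [0.00799538 0.00076738 0.1044508 ] tip tool [ 0.01002897 -0.00097507  0.0893    ] world [0.51115646 0.04677278 0.0661329 ]
world diff [-0.00178887  0.0021245  -0.0151329 ]
```

View pics/z15b.png

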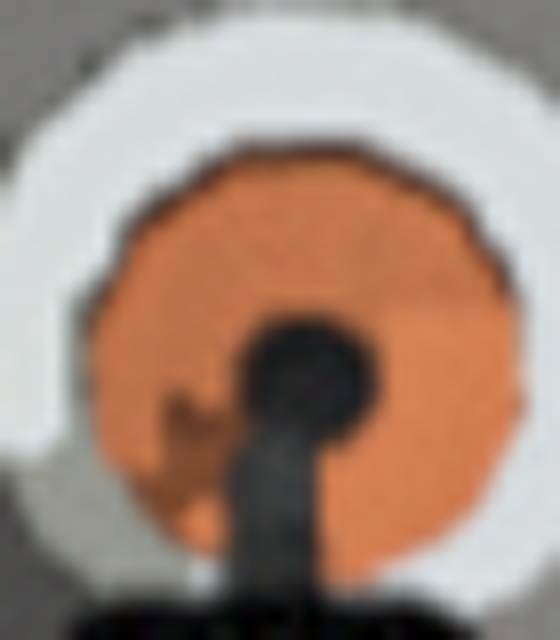

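```bash
python3 - <<'E'
from h import *
im,d,o=load('w15');R=Ro.from_euler('xyz',o['tcp_rot'],degrees=True).as_matrix()
dot=onz('wrist',[[259.25,183.75]],.051,o)[0]
for v in (185.5,186.5,187.5):
    c,ds=rays('wrist',[[257.4,v]],o);dd=ds[0]@R;cc=(c-o['ee_pos'])@R;tip=cc+dd*((.0893-cc[2])/dd[2])
    print('dot',dot.round(4),'tip tool',tip.round(4),'world diff',dot-(o['ee_pos']+R@tip))
for u,v in [(256,193),(257,193),(257,190),(257,188),(257,187),(258,187),(258,186),(257,186),(258,185)]:
    print(u,v,((dep('wrist',[[u,v]],d,o)[0]-o['ee_pos'])@R).round(4))
E
```

```text
dot [0.5094 0.049  0.051 ] tip tool [ 0.0104 -0.0009  0.0893] world diff [-0.00170067  0.00262268 -0.01512658]
dot [0.5094 0.049  0.051 ] tip tool [ 0.0096 -0.0009  0.0893] world diff [-0.00163926  0.00179157 -0.01513843]
dot [0.5094 0.049  0.051 ] tip tool [ 0.0088 -0.0009  0.0893] world diff [-0.00157773  0.00095885 -0.0151503 ]
256 193 [ 0.0102 -0.002   0.069 ]
257 193 [ 0.0108 -0.0013  0.0668]
257 190 [ 0.0105 -0.0013  0.0758]
257 188 [ 0.0106 -0.0013  0.0814]
257 187 [ 0.0108 -0.0013  0.0836]
258 187 [ 0.0101 -0.0005  0.086 ]
258 186 [ 0.0061 -0.0004  0.1037]
257 186 [ 0.0107 -0.0012  0.0869]
258 185 [ 0.007  -0.0004  0.1036]
```

>>> servo_tool(steps=[{"x": -1.6, "y": 0.4, "z": -6, "yaw": 0}, {"x": -1.6, "y": 0.4, "z": -11, "yaw": 0}, {"x": -1.6, "y": 0.4, "z": -13, "yaw": 0}, {"x": -1.6, "y": 0.4, "z": -13, "yaw": 0}])

```text
time: 18.2
ee_pos: [0.5072, 0.0558, 0.1424]
tcp_rot: [-179.6, 0.8, -85.8]
wrist_force: [-0.2, -0.8, 0.6]
opening: 0.0172
```

```bash
python3 - <<'E'
from h import *
im,d,o=shot('wrist','w16')
save('z16',im[150:210,230:285],10)
R=Ro.from_euler('xyz',o['tcp_rot'],degrees=True).as_matrix()
print((o['ee_pos']+R@[.0081,-.0009,.0893]).round(4))
E
```

```text
18.2 [0.5072 0.0558 0.1424] [-179.6     0.81  -85.82] [-0.16 -0.83  0.6 ] 0.0172
[0.5092 0.0491 0.053 ]
```

View pics/z16.png

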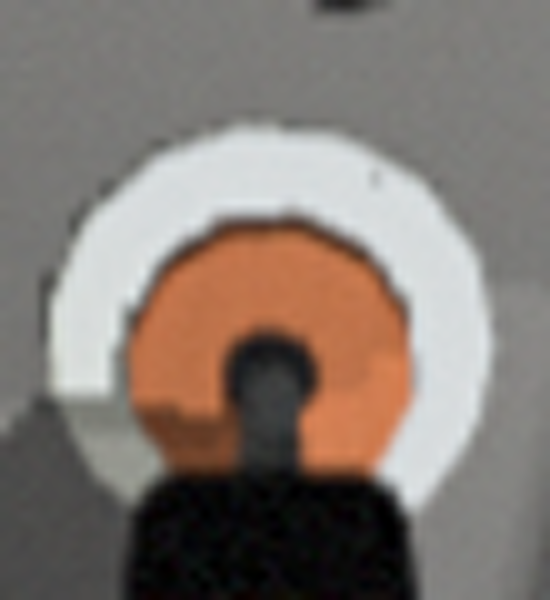

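>>> servo_tool(steps=[{"x": 0, "y": 0, "z": -2, "yaw": 0}, {"x": 0, "y": 0, "z": -4, "yaw": 0}, {"x": 0, "y": 0, "z": -4.5, "yaw": 0}])

```text
time: 18.62
ee_pos: [0.5074, 0.0558, 0.1381]
tcp_rot: [-179.6, 0.8, -85.8]
wrist_force: [0.2, -0.2, 1.8]
opening: 0.0174
```

```bash
python3 - <<'E'
from h import *
o=get_obs();print(o['wrist_force'])
im,d,o=shot('wrist','w17')
save('z17',im[150:210,230:285],10)
R=Ro.from_euler('xyz',o['tcp_rot'],degrees=True).as_matrix()
print((o['ee_pos']+R@[.0081,-.0009,.0893]).round(4), get_obs()['wrist_force'])
for u,v in [(250,183),(262,183),(262,180),(265,178),(250,178)]: print((dep('wrist',[[u,v]],d,o)[0]).round(4))
E
```

```text
[ 0.22826019 -0.1915156   1.84652149]
18.625 [0.5074 0.0558 0.1381] [-179.56    0.81  -85.82] [ 0.23 -0.19  1.85] 0.0174
[0.5095 0.0491 0.0487] [0.07414821 0.08295598 0.42127014]
[0.5157 0.045  0.0489]
[0.5061 0.0446 0.048 ]
[0.5064 0.0418 0.0492]
[0.5041 0.0398 0.0498]
[0.516  0.0409 0.0491]
```

View pics/z17.png

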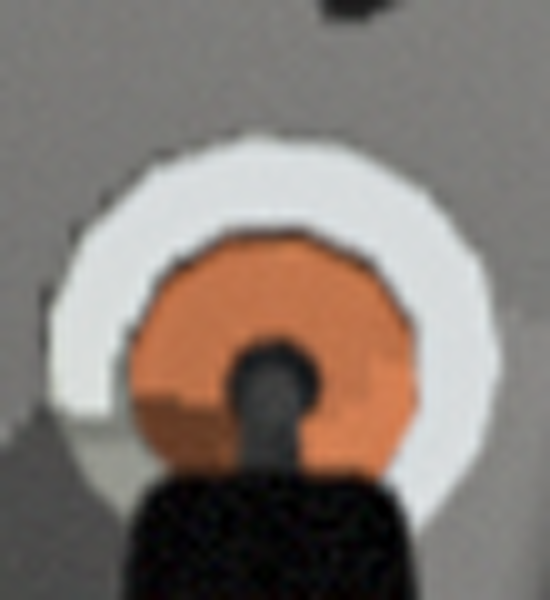

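>>> servo_tool(steps=[{"x": 0, "y": 0, "z": -0.5, "yaw": 0}, {"x": 0, "y": 0, "z": -0.5, "yaw": 0}, {"x": 0, "y": 0, "z": -0.5, "yaw": 0}, {"x": 0, "y": 0, "z": -0.5, "yaw": 0}, {"x": 0, "y": 0, "z": -0.5, "yaw": 0}, {"x": 0, "y": 0, "z": -0.5, "yaw": 0}, {"x": 0, "y": 0, "z": -0.5, "yaw": 0}])

```text
time: 19.55
ee_pos: [0.5074, 0.0558, 0.1376]
tcp_rot: [-179.6, 0.8, -85.8]
wrist_force: [0.2, 1.1, 2.1]
opening: 0.0174
```

```bash
python3 - <<'E'
from h import *
im,d,o=shot('wrist','w18')
for u,v in [(250,183),(262,183),(262,180),(265,178),(250,178)]: print((dep('wrist',[[u,v]],d,o)[0]).round(4))
faceaxis('w18')
E
```

```text
19.55 [0.5074 0.0558 0.1376] [-179.56    0.81  -85.82] [0.18 1.07 2.09] 0.0174
[0.5157 0.045  0.0485]
[0.5062 0.0439 0.0499]
[0.5063 0.0417 0.0489]
[0.5041 0.04   0.0486]
[0.516  0.0407 0.0494]
tool lean 0.8454631233102025 x at z=-35mm face 0.014811664613915344 world axis [-0.0077  0.      1.    ] tilt 0.4432522616033454
```

>>> servo_tool(steps=[{"x": 0, "y": 0, "z": 25, "yaw": 0}, {"x": 10, "y": 15, "z": 60, "yaw": -5}, {"x": 25, "y": 45, "z": 78, "yaw": -15}, {"x": 40, "y": 80, "z": 78, "yaw": -25}, {"x": 60, "y": 115, "z": 78, "yaw": -35}, {"x": 80, "y": 150, "z": 78, "yaw": -45}, {"x": 88.6, "y": 185, "z": 78, "yaw": -55}, {"x": 88.6, "y": 220, "z": 78, "yaw": -65}, {"x": 88.6, "y": 255, "z": 78, "yaw": -75}, {"x": 88.6, "y": 284, "z": 78, "yaw": -85}, {"x": 88.6, "y": 284, "z": 78, "yaw": -90}, {"x": 88.6, "y": 284, "z": 78, "yaw": -90}], grip_force=25)

```text
time: 21.1
ee_pos: [0.5957, 0.3401, 0.2149]
tcp_rot: [-179.5, 0.7, -175.7]
wrist_force: [-0.6, -0.6, -0.9]
opening: 0.0171
```

```bash
python3 - <<'E'
from h import *
im,d,o=shot('wrist','w19')
save('z19',np.clip(im[90:330,180:340].astype(int)*2,0,255).astype(np.uint8),3)
faceaxis('w19')
E
```

```text
21.1 [0.5957 0.3401 0.2149] [-179.52    0.75 -175.75] [-0.56 -0.65 -0.91] 0.0171
tool lean 0.8435828424311912 x at z=-35mm face 0.01268323666116146 world axis [0.001  0.0084 1.    ] tilt 0.4854700492100429
```

View pics/z19.png

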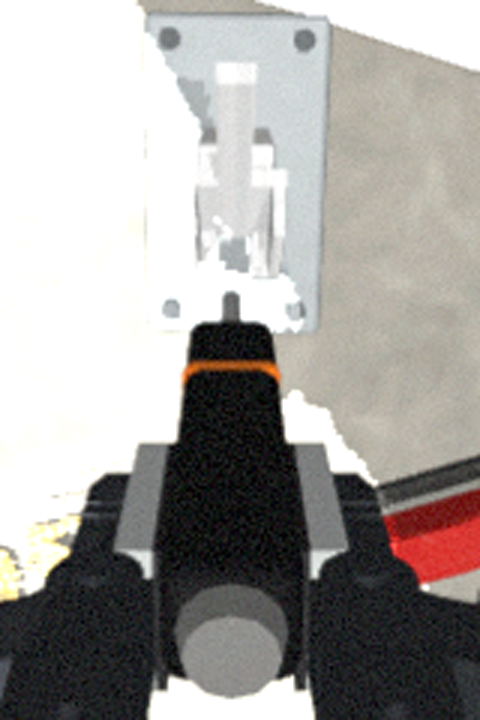

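>>> servo_tool(steps=[{"x": 0, "y": 1.2, "z": -30, "yaw": 0}, {"x": 0, "y": 1.2, "z": -50, "yaw": 0}, {"x": -2, "y": 1, "z": -56, "yaw": 0}, {"x": -4.6, "y": 0.8, "z": -58, "yaw": 0}, {"x": -4.6, "y": 0.8, "z": -58, "yaw": 0}])

```text
time: 21.78
ee_pos: [0.5914, 0.3406, 0.1583]
tcp_rot: [-179.6, 0.8, -175.7]
wrist_force: [0.1, 0.3, -0.2]
opening: 0.0172
```

```bash
python3 - <<'E'
from h import *
im,d,o=shot('wrist','w20')
save('z20',np.clip(im[90:330,180:340].astype(int)*1.6,0,255).astype(np.uint8),3)
faceaxis('w20')
E
```

```text
21.775 [0.5914 0.3406 0.1583] [-179.57    0.84 -175.68] [ 0.13  0.31 -0.17] 0.0172
tool lean 0.9261315620878018 x at z=-35mm face 0.012668624079455439 world axis [0.001  0.0076 1.    ] tilt 0.44074215446226606
```

View pics/z20.png

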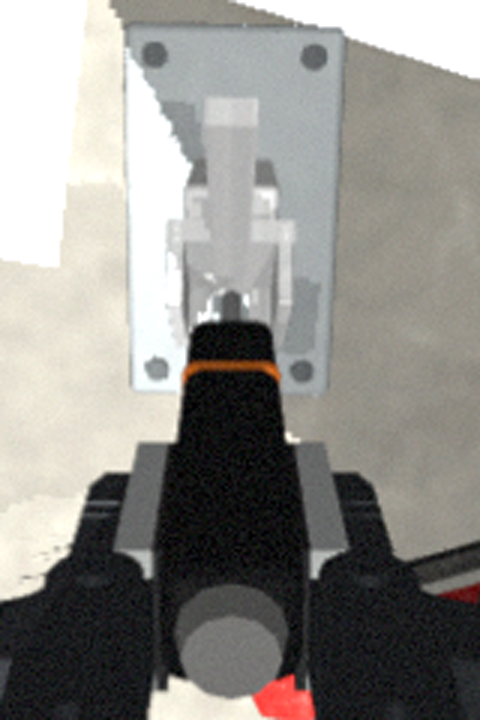

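>>> servo_tool(steps=[{"x": -5, "y": -0.4, "z": -1.8, "yaw": 0}, {"x": -13, "y": -1, "z": -2.4, "yaw": 0}, {"x": -22, "y": -1.6, "z": -3.7, "yaw": 0}, {"x": -32, "y": -2.4, "z": -6, "yaw": 0}, {"x": -42, "y": -3.1, "z": -9.1, "yaw": 0}, {"x": -50, "y": -3.7, "z": -12.5, "yaw": 0}, {"x": -50, "y": -3.7, "z": -12.5, "yaw": 0}])

```text
time: 22.7
ee_pos: [0.5411, 0.3371, 0.1464]
tcp_rot: [-179.6, 0.9, -175.7]
wrist_force: [2.0, 0.1, 3.3]
opening: 0.0178
```

```bash
python3 - <<'E'
from h import *
print(get_obs()['torque'].round(2))
im,d,o=shot('wrist','w21')
save('z21',np.clip(im[90:330,180:340].astype(int)*1.6,0,255).astype(np.uint8),3)
faceaxis('w21',(215,262))
s,_,_=shot('side','s21');save('s21z',s[90:200,200:310],6)
E
```

```text
[ 0.18 -0.56  0.02]
22.7 [0.5411 0.3371 0.1464] [-179.6     0.9  -175.66] [2.03 0.08 3.32] 0.0178
tool lean -17.11563525208458 x at z=-35mm face 0.014524725762293479 world axis [-0.3089 -0.0168  0.9509] tilt 18.02263603045552
22.75 [0.5413 0.337  0.1463] [-179.6     0.88 -175.67] [1.74 0.63 2.83] 0.0173
```

View pics/z21.png

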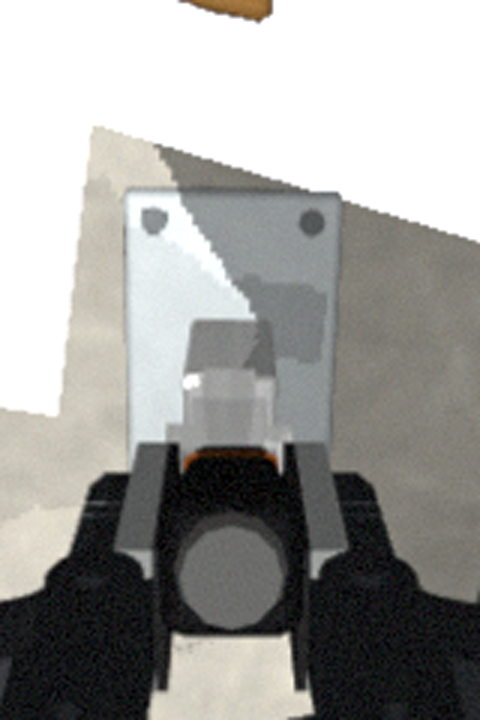

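View pics/s21z.png

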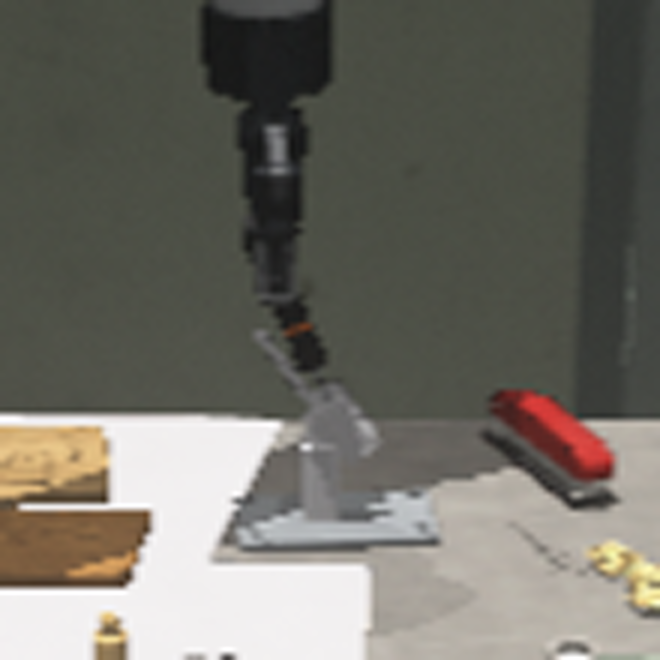

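```bash
python3 - <<'E'
from h import *
faceaxis('w21',(245,259));faceaxis('w21',(244,256))
im,d,o=load('w21');R=Ro.from_euler('xyz',o['tcp_rot'],degrees=True).as_matrix()
for v in range(238,300,3): print(v,((dep('wrist',[[257,v]],d,o)[0]-o['ee_pos'])@R).round(4))
E
```

```text
tool lean -20.094745789159735 x at z=-35mm face 0.013757212781248222 world axis [-0.3578 -0.0207  0.9336] tilt 21.001105912414516
tool lean -20.77032833169198 x at z=-35mm face 0.013890036540154818 world axis [-0.3687 -0.0215  0.9293] tilt 21.676566711547427
238 [-0.0136 -0.0003  0.0369]
241 [-0.0043 -0.0004  0.0126]
244 [ 0.003  -0.0004 -0.0064]
247 [ 0.0088 -0.0004 -0.0217]
250 [ 0.0135 -0.0004 -0.0339]
253 [ 0.018  -0.0004 -0.0453]
256 [ 0.018  -0.0004 -0.0476]
259 [ 0.018  -0.0004 -0.0499]
262 [ 0.017  -0.0004 -0.0504]
265 [ 0.018  -0.0004 -0.0543]
268 [ 0.0168 -0.0004 -0.0542]
271 [ 0.0153 -0.0004 -0.0539]
274 [ 0.0143 -0.0004 -0.0542]
277 [ 0.0131 -0.0004 -0.0542]
280 [ 0.0136 -0.0004 -0.0569]
283 [ 0.0119 -0.0004 -0.0561]
286 [ 0.011  -0.0004 -0.0567]
289 [ 0.0093 -0.0004 -0.056 ]
292 [ 0.0094 -0.0004 -0.0579]
295 [ 0.0083 -0.0004 -0.0581]
298 [ 0.0069 -0.0004 -0.0578]
```

>>> servo_tool(steps=[{"x": -8, "y": -0.6, "z": -3.5, "yaw": 0}, {"x": -17, "y": -1.2, "z": -8, "yaw": 0}, {"x": -17, "y": -1.2, "z": -8, "yaw": 0}, {"x": -17, "y": -1.2, "z": -8, "yaw": 0}])

```text
time: 23.3
ee_pos: [0.5241, 0.3358, 0.1381]
tcp_rot: [-179.6, 0.9, -175.7]
wrist_force: [2.0, -0.2, 3.6]
opening: 0.0177
```

```bash
python3 - <<'E'
from h import *
im,d,o=shot('wrist','w22')
R=Ro.from_euler('xyz',o['tcp_rot'],degrees=True).as_matrix()
for v in range(240,305,3): print(v,((dep('wrist',[[257,v]],d,o)[0]-o['ee_pos'])@R).round(4))
print(camera_params('wrist')['hand_eye'][:3,3])
E
```

```text
23.3 [0.5241 0.3358 0.1381] [-179.59    0.85 -175.67] [ 1.99 -0.22  3.61] 0.0177
240 [-0.0347 -0.0003  0.0789]
243 [-0.0376 -0.0003  0.0792]
246 [ 0.0201 -0.0004 -0.0436]
249 [ 0.0202 -0.0004 -0.0463]
252 [ 0.0205 -0.0004 -0.0492]
255 [ 0.0205 -0.0004 -0.0516]
258 [ 0.0196 -0.0004 -0.0521]
261 [ 0.0186 -0.0004 -0.0526]
264 [ 0.0171 -0.0004 -0.0519]
267 [ 0.0165 -0.0004 -0.0531]
270 [ 0.0163 -0.0004 -0.0548]
273 [ 0.0151 -0.0004 -0.0549]
276 [ 0.0147 -0.0004 -0.0561]
279 [ 0.0129 -0.0004 -0.0552]
282 [ 0.0127 -0.0004 -0.0568]
285 [ 0.0115 -0.0004 -0.0568]
288 [ 0.0079 -0.0004 -0.0531]
291 [ 0.0064 -0.0004 -0.0529]
294 [-0.1283 -0.0002  0.1401]
297 [-0.1323 -0.0002  0.1403]
300 [-0.137  -0.0002  0.1414]
303 [-0.1404 -0.0002  0.1406]
[ 0.07288009 -0.00055863 -0.15092047]
```

>>> servo_tool(steps=[{"x": 6.6, "y": 0.5, "z": 4.6, "yaw": 0}, {"x": 14, "y": 1, "z": -5.6, "yaw": 0}, {"x": 21, "y": 1.5, "z": -16, "yaw": 0}, {"x": 28, "y": 2, "z": -26, "yaw": 0}, {"x": 35.3, "y": 2.6, "z": -36.4, "yaw": 0}, {"x": 35.3, "y": 2.6, "z": -36.4, "yaw": 0}, {"x": 35.3, "y": 2.6, "z": -36.4, "yaw": 0}])

```text
time: 24.22
ee_pos: [0.5595, 0.3384, 0.1018]
tcp_rot: [-179.6, 0.8, -175.7]
wrist_force: [0.1, 0.2, -0.5]
opening: 0.0175
```

```bash
python3 - <<'E'
from h import *
im,d,o=shot('wrist','w23')
save('z23',np.clip(im[150:384,150:370].astype(int)*2,0,255).astype(np.uint8),2.5)
s,_,_=shot('side','s23');save('s23z',s[90:200,200:310],6)
E
```

```text
24.225 [0.5595 0.3384 0.1018] [-179.59    0.85 -175.67] [ 0.11  0.16 -0.52] 0.0175
24.275 [0.5595 0.3385 0.1021] [-179.6     0.87 -175.67] [ 0.08 -0.57 -0.93] 0.0171
```

View pics/z23.png

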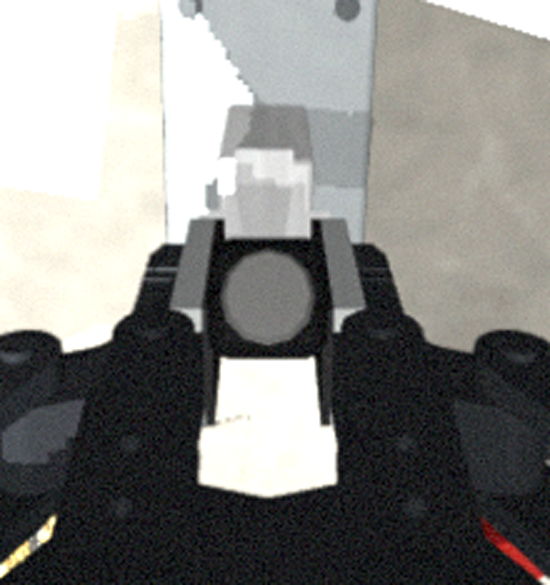

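View pics/s23z.png

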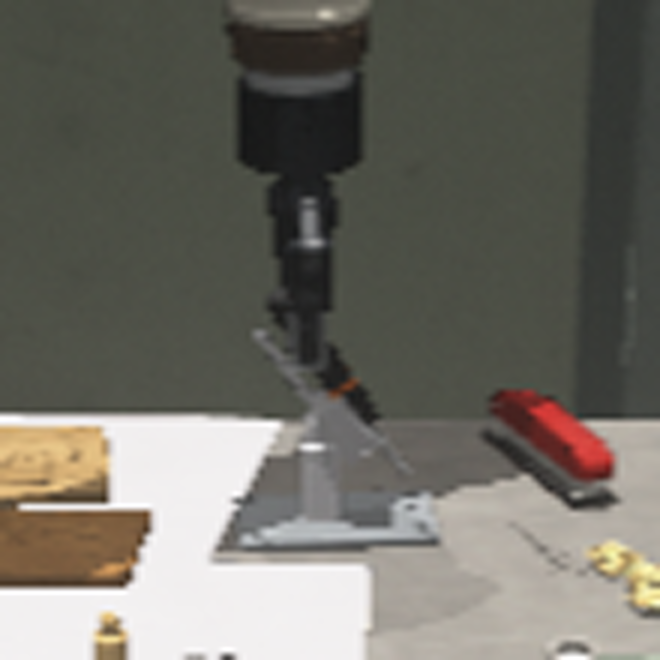

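>>> servo_tool(steps=[{"x": -3.3, "y": -0.3, "z": -2.3, "yaw": 0}, {"x": -6.5, "y": -0.5, "z": -4.6, "yaw": 0}, {"x": -7.4, "y": -0.5, "z": -5.2, "yaw": 0}, {"x": -7.4, "y": -0.5, "z": -5.2, "yaw": 0}])

```text
time: 24.82
ee_pos: [0.5525, 0.3381, 0.0976]
tcp_rot: [-179.6, 1.0, -175.7]
wrist_force: [1.7, 0.7, 2.2]
opening: 0.0176
```

>>> servo_tool(steps=[{"x": -1.6, "y": -0.1, "z": -1.2, "yaw": 0}, {"x": -2.5, "y": -0.2, "z": -1.8, "yaw": 0}, {"x": -2.5, "y": -0.2, "z": -1.8, "yaw": 0}])

```text
time: 25.2
ee_pos: [0.5515, 0.3381, 0.0971]
tcp_rot: [-179.7, 1.2, -175.7]
wrist_force: [6.9, -0.8, 5.2]
opening: 0.0169
```

```bash
python3 - <<'E'
from h import *
print(get_obs()['torque'].round(2))
im,d,o=shot('wrist','w24')
save('z24',np.clip(im[150:384,150:370].astype(int)*2,0,255).astype(np.uint8),2.5)
E
```

```text
[-0.12 -1.74 -0.12]
25.2 [0.5515 0.3381 0.0971] [-179.66    1.18 -175.7 ] [ 6.91 -0.81  5.21] 0.0169
```

View pics/z24.png

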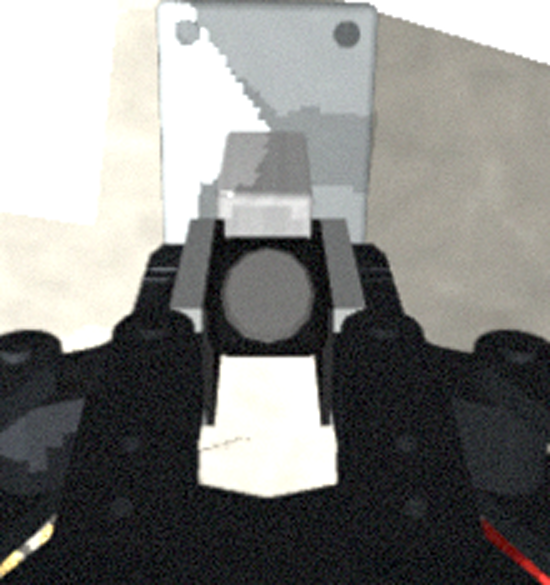

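>>> servo_tool(steps=[{"x": 2, "y": 0.2, "z": 1.4, "yaw": 0}, {"x": 2, "y": 0.2, "z": 1.4, "yaw": 0}], grip_force=50)

```text
time: 25.5
ee_pos: [0.5531, 0.3382, 0.098]
tcp_rot: [-179.7, 1.1, -175.7]
wrist_force: [-0.4, 0.5, -1.7]
opening: 0.0174
```

>>> servo_tool(steps=[{"x": -9, "y": -0.7, "z": 14, "yaw": 0}, {"x": -22, "y": -1.6, "z": 33, "yaw": 0}, {"x": -36, "y": -2.6, "z": 53, "yaw": 0}, {"x": -50, "y": -3.7, "z": 73, "yaw": 0}, {"x": -63, "y": -4.6, "z": 92, "yaw": 0}, {"x": -63, "y": -40, "z": 110, "yaw": 2}, {"x": -55, "y": -75, "z": 110, "yaw": 4}, {"x": -50, "y": -75, "z": 110, "yaw": 6}])

```text
time: 26.5
ee_pos: [0.5029, 0.2615, 0.2097]
tcp_rot: [-179.7, 1.2, -169.7]
wrist_force: [0.7, 1.1, -0.6]
opening: 0.0174
```

```bash
python3 - <<'E'
from h import *
im,d,o=shot('wrist','w25')
s,_,o2=shot('side','s25');save('s25z',s[60:200,180:320],5)
R=Ro.from_euler('xyz',o['tcp_rot'],degrees=True).as_matrix()
g=cv2.cvtColor(im,cv2.COLOR_RGB2GRAY)
vs,us=np.mgrid[240:300,235:280];us=us.ravel();vs=vs.ravel()
p=(dep('wrist',list(zip(us,vs)),d,o)-o['ee_pos'])@R
m=(g[vs,us]>30)&(p[:,2]>-.08)&(p[:,2]<-.03)&(abs(p[:,1])<.0085)
q=p[m];print(len(q),np.median(q,0),q.min(0),q.max(0))
# cap plane
c=q.mean(0);w=np.linalg.svd(q-c)[2][2];print('normal',w,np.degrees(np.arctan2(abs(w[0]),abs(w[2]))))
save('z25',np.clip(im[150:384,150:370].astype(int)*2,0,255).astype(np.uint8),2.5)
E
```

```text
26.5 [0.5029 0.2615 0.2097] [-179.66    1.19 -169.74] [ 0.72  1.1  -0.6 ] 0.0174
26.55 [0.5033 0.2622 0.2093] [-179.67    1.17 -169.63] [-0.63 -0.48 -1.49] 0.0172
1135 [ 0.01647079 -0.00058817 -0.05339123] [-0.01141546 -0.00760476 -0.05803818] [ 0.02237375  0.00799196 -0.03157071]
normal [-0.27121623 -0.3380541   0.90119986] 16.74917551251069
```

View pics/z25.png

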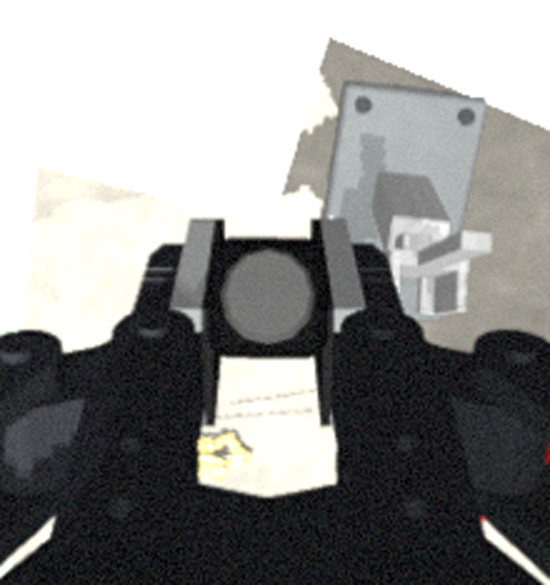

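View pics/s25z.png

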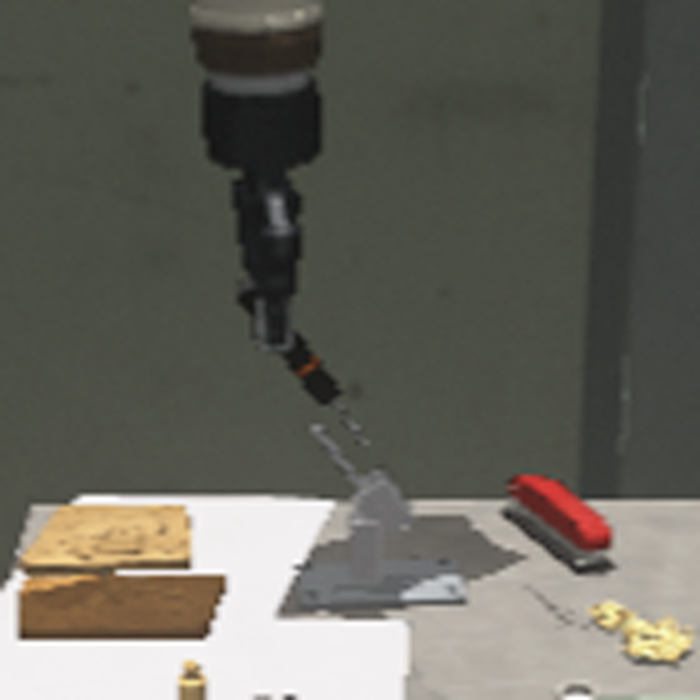

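```bash
python3 - <<'E'
from h import *
im,d,o=load('w25');R=Ro.from_euler('xyz',o['tcp_rot'],degrees=True).as_matrix()
print(camera_params('wrist')['hand_eye'][:3,3])
vs,us=np.mgrid[240:300,235:280];us=us.ravel();vs=vs.ravel()
p=(dep('wrist',list(zip(us,vs)),d,o)-o['ee_pos'])@R
k=(us-256.8)**2+(vs-269.2)**2<15**2
q=p[k]
for _ in range(3):
    c=q.mean(0);w=np.linalg.svd(q-c)[2][2];r=(q-c)@w;q=q[abs(r)<2*r.std()+1e-4]
w*=-np.sign(w[2]);print('cap c',c.round(4),'axis',w.round(3),'tool lean',np.degrees(np.arctan2(w[0],-w[2])),'world',(R@w).round(3),np.degrees(np.arccos((R@w)[2])),r.std())
# side-view needle/handle angle
E
```

```text
[ 0.0729461  -0.00071641 -0.15091359]
cap c [ 0.0167 -0.0007 -0.0548] axis [-0.864 -0.055 -0.501] tool lean -59.90369179958973 world [0.849 0.101 0.519] 58.75035924779841 0.0025971257833777217
```

>>> servo_tool(steps=[{"x": 5, "y": -40, "z": 0, "yaw": 0}, {"x": 15, "y": -100, "z": 0, "yaw": 0}, {"x": 25, "y": -160, "z": 0, "yaw": 0}, {"x": 40, "y": -220, "z": 0, "yaw": 0}, {"x": 50, "y": -280, "z": 0, "yaw": 0}, {"x": 60, "y": -340, "z": 0, "yaw": 0}, {"x": 70, "y": -400, "z": 0, "yaw": 0}, {"x": 80, "y": -456, "z": -5, "yaw": -0.3}, {"x": 80, "y": -456, "z": -5, "yaw": -0.3}, {"x": 80, "y": -456, "z": -5, "yaw": -0.3}, {"x": 80, "y": -456, "z": -5, "yaw": -0.3}])

```text
time: 27.98
ee_pos: [0.5831, -0.1918, 0.2045]
tcp_rot: [-179.7, 1.2, -170.0]
wrist_force: [0.5, 0.0, -0.5]
opening: 0.0171
```

```bash
python3 - <<'E'
from h import *
im,d,o=shot('wrist','w26');print(o['q'].round(1),camera_params('wrist')['hand_eye'][:3,3])
save('z26',im[90:330,160:360],3)
E
```

```text
27.975 [ 0.5831 -0.1918  0.2045] [-179.67    1.17 -169.96] [ 0.49  0.04 -0.47] 0.0171
[-18.3  12.3  16.3  92.7   0.3 -28.4] [ 0.07294349 -0.00071098 -0.15091267]
```

View pics/z26.png

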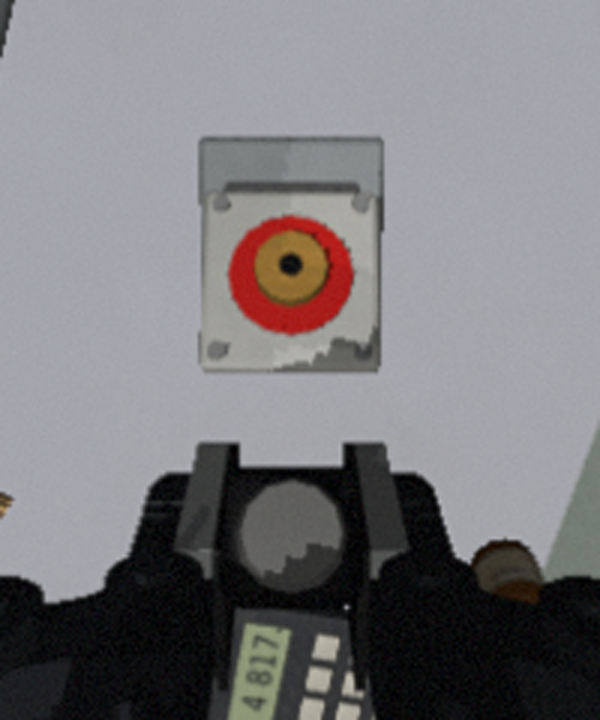

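```bash
cat >> h.py <<'E'
def plan(tag,dotuv,capuv,yawdisc,standoff,a_tool,capz=-.0548,capx=None):
    im,d,o=load(tag);R=Ro.from_euler('xyz',o['tcp_rot'],degrees=True).as_matrix()
    dot=onz('wrist',[dotuv],.064,o)[0]
    c,ds=rays('wrist',[capuv],o);dd=ds[0]@R;cc=(c-o['ee_pos'])@R;cap=cc+dd*((capz-cc[2])/dd[2])
    tipt=cap-.148*a_tool;tip=o['ee_pos']+R@tipt
    y=np.radians(yawdisc);n=np.array([-np.sin(np.radians(35))*np.cos(y),-np.sin(np.radians(35))*np.sin(y),np.cos(np.radians(35))])
    aw=R@a_tool
    print('dot',dot.round(4),'cap',cap.round(4),'tiptool',tipt.round(4),'axis world',aw.round(3),'angle to n',np.degrees(np.arccos(aw@n)),'depthdot',dep('wrist',[dotuv],d,o)[0].round(4))
    for s in standoff: print(s,((dot+n*s-tip)*1000).round(1))
    return n
def atool():
    _,_,o=load('w24');R=Ro.from_euler('xyz',o['tcp_rot'],degrees=True).as_matrix()
    y=np.radians(4.2);az=np.array([-np.sin(np.radians(35))*np.cos(y),-np.sin(np.radians(35))*np.sin(y),np.cos(np.radians(35))])
    return R.T@az
E
python3 - <<'E'
from h import *
a=atool();print(a)
print(plan('w26',[257,178],[257.2,268.4],10,[.02,.008,0,-.003],a))
im,d,o=load('w26');R=Ro.from_euler('xyz',o['tcp_rot'],degrees=True).as_matrix()
g=[((dep('wrist',[[u,v]],d,o)[0]-o['ee_pos'])@R) for u in range(250,264) for v in range(262,275)];print(np.median(g,0))
E
```

```text
[ 0.55656893 -0.00391001 -0.83079223]
dot [ 0.5839 -0.1929  0.064 ] cap [ 0.017  -0.0005 -0.0548] tiptool [-0.0654  0.0001  0.0682] axis world [-0.565 -0.099  0.819] angle to n 0.02790991877831 depthdot [ 0.5836 -0.1929  0.0654]
0.02 [-76.2 -14.4 -57.3]
0.008 [-69.4 -13.2 -67.1]
0 [-64.9 -12.4 -73.7]
-0.003 [-63.2 -12.1 -76.1]
[-0.56486252 -0.0996005   0.81915204]
[ 0.0166038  -0.00075826 -0.05385588]
```

>>> servo_tool(steps=[{"x": -40, "y": -7, "z": -20, "yaw": 0}, {"x": -76.2, "y": -14.4, "z": -45, "yaw": 0}, {"x": -76.2, "y": -14.4, "z": -57.3, "yaw": 0}, {"x": -72.8, "y": -13.8, "z": -62.2, "yaw": 0}, {"x": -72.8, "y": -13.8, "z": -62.2, "yaw": 0}, {"x": -72.8, "y": -13.8, "z": -62.2, "yaw": 0}])

```text
time: 28.78
ee_pos: [0.5113, -0.2055, 0.1429]
tcp_rot: [-179.6, 1.2, -169.9]
wrist_force: [-0.6, 0.6, -1.1]
opening: 0.0171
```

```bash
python3 - <<'E'
from h import *
im,d,o=shot('wrist','w27')
s,sd,o2=shot('side','s27');save('s27z',s[210:290,220:310],8)
t,td,_=shot('top','t27');save('t27z',t[160:250,280:370],7)
save('z27',im[150:330,180:340],4)
E
```

```text
28.775 [ 0.5113 -0.2055  0.1429] [-179.64    1.22 -169.9 ] [-0.59  0.57 -1.1 ] 0.0171
28.825 [ 0.5111 -0.2055  0.1428] [-179.64    1.21 -169.91] [ 0.35  0.28 -0.25] 0.017
28.875 [ 0.5109 -0.2056  0.1427] [-179.64    1.2  -169.92] [-0.78 -0.9   0.51] 0.0173
```

View pics/s27z.png

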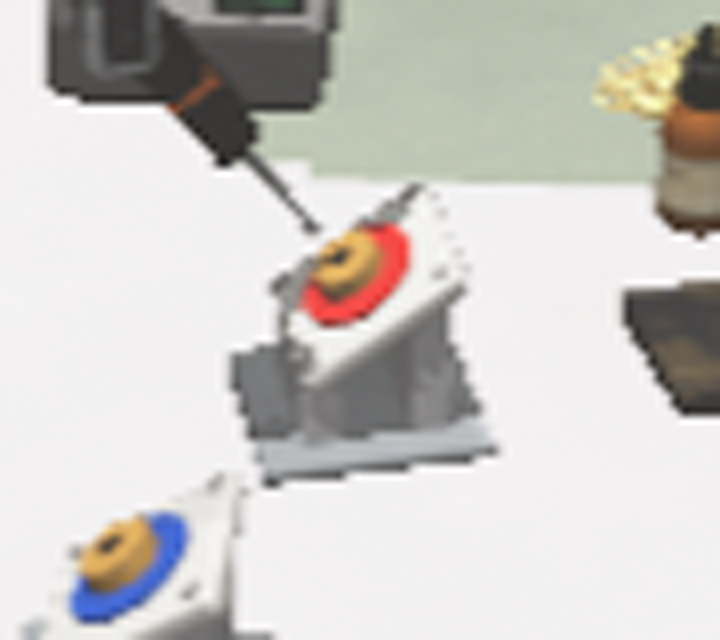

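View pics/z27.png

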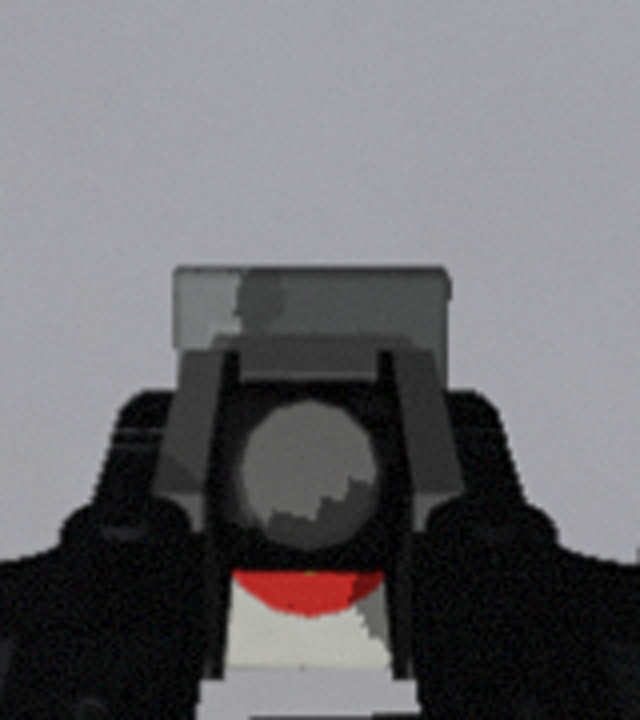

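View pics/t27z.png

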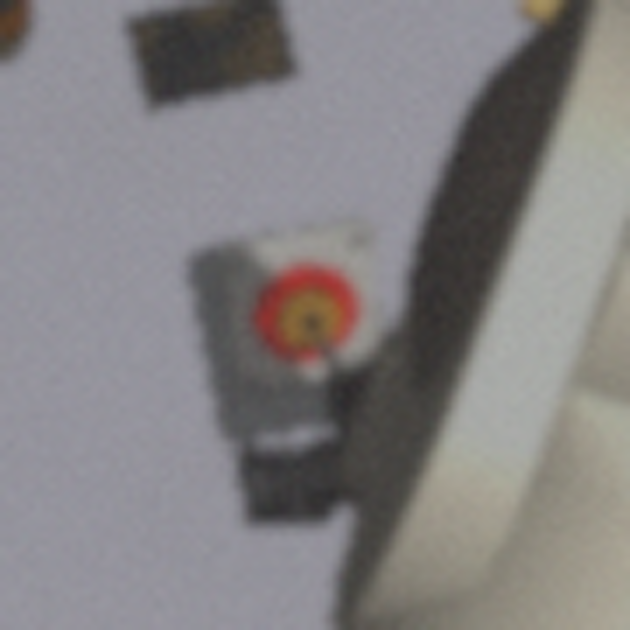

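>>> servo_tool(steps=[{"x": 3.4, "y": 0.7, "z": -6, "yaw": 0}, {"x": 5.6, "y": 1.1, "z": -10.7, "yaw": 0}, {"x": 6.7, "y": 1.3, "z": -12.3, "yaw": 0}, {"x": 8.1, "y": 1.6, "z": -14.3, "yaw": 0}, {"x": 8.1, "y": 1.6, "z": -14.3, "yaw": 0}])

```text
time: 29.55
ee_pos: [0.5187, -0.204, 0.1283]
tcp_rot: [-179.7, 1.2, -169.9]
wrist_force: [-2.6, -0.0, 0.5]
opening: 0.0175
```

```bash
python3 - <<'E'
from h import *
s,sd,o2=shot('side','s28');save('s28z',s[210:260,240:290],14)
o=get_obs();n=np.array([-.565,-.0996,.819]);print(o2['wrist_force']@n,o['wrist_force']@n,o['wrist_force'])
E
```

```text
29.55 [ 0.5187 -0.204   0.1283] [-179.65    1.17 -169.93] [-2.63 -0.05  0.54] 0.0175
1.9378510661252728 2.0301486362234336 [-1.83042353 -0.03711356  1.21155413]
```

View pics/s28z.png

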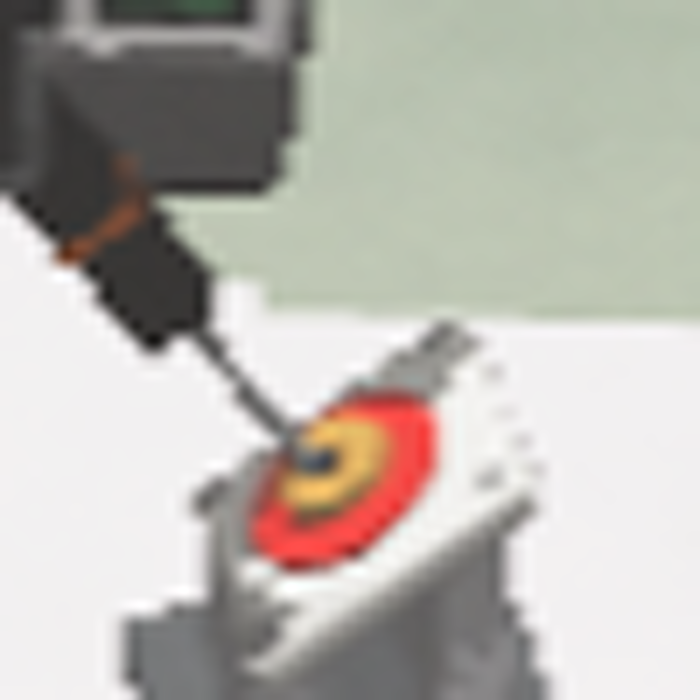

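>>> servo_tool(steps=[{"x": 0.2, "y": 0, "z": -0.3, "yaw": 0}, {"x": 0.2, "y": 0, "z": -0.3, "yaw": 0}, {"x": 0.2, "y": 0, "z": -0.3, "yaw": 0}, {"x": 0.2, "y": 0, "z": -0.3, "yaw": 0}, {"x": 0.2, "y": 0, "z": -0.3, "yaw": 0}, {"x": 0.2, "y": 0, "z": -0.3, "yaw": 0}, {"x": 0.2, "y": 0, "z": -0.3, "yaw": 0}])

```text
time: 30.48
ee_pos: [0.5189, -0.2041, 0.1281]
tcp_rot: [-179.6, 1.2, -169.9]
wrist_force: [-2.6, -0.6, 1.0]
opening: 0.0174
```

```bash
python3 - <<'E'
from h import *
s,sd,o2=shot('side','s29');save('s29z',s[210:260,240:290],14)
o=get_obs();n=np.array([-.565,-.0996,.819]);print(o2['wrist_force']@n,o['wrist_force']@n,o['torque'].round(2))
E
```

```text
30.475 [ 0.5189 -0.2041  0.1281] [-179.65    1.18 -169.93] [-2.6  -0.64  0.98] 0.0174
2.336445311775954 1.4402189817489117 [ 0.01  0.5  -0.01]
```

>>> servo_tool(steps=[{"x": -7, "y": -1.2, "z": 10, "yaw": 0}, {"x": -17, "y": -3, "z": 25, "yaw": 0}, {"x": -25, "y": -20, "z": 65, "yaw": -4}, {"x": -20, "y": -65, "z": 76, "yaw": -10}, {"x": -12, "y": -110, "z": 76, "yaw": -16}, {"x": -6, "y": -137, "z": 76, "yaw": -18}, {"x": -6, "y": -137, "z": 76, "yaw": -18}, {"x": -6, "y": -137, "z": 76, "yaw": -18}])

```text
time: 31.52
ee_pos: [0.5126, -0.3407, 0.2048]
tcp_rot: [-179.7, 1.2, 172.1]
wrist_force: [0.6, 0.4, -0.6]
opening: 0.0175
```

```bash
python3 - <<'E'
from h import *
im,d,o=shot('wrist','w30');print(o['q'].round(1),camera_params('wrist')['hand_eye'][:3,3])
save('z30',im[90:330,160:360],3)
E
```

```text
31.525 [ 0.5126 -0.3407  0.2048] [-179.65    1.2   172.09] [ 0.59  0.38 -0.62] 0.0175
[-33.7  12.5  16.5  92.8   0.2 -25.8] [ 0.07279703 -0.00021713 -0.15091144]
```

View pics/z30.png

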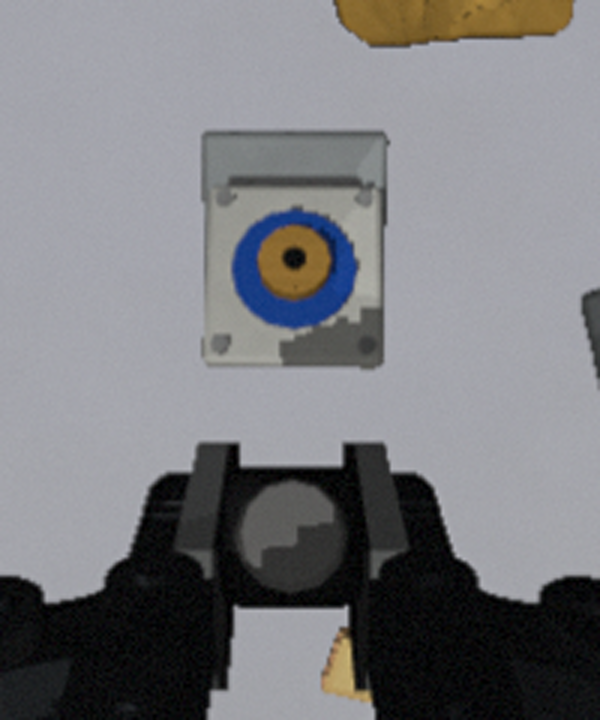

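```bash
python3 - <<'E'
from h import *
a=atool()
print(plan('w30',[258,176],[257.3,268.4],-8.0,[.02,.014,0],a))
E
```

```text
dot [ 0.5116 -0.3404  0.064 ] cap [ 0.0169  0.     -0.0548] tiptool [-0.0655  0.0006  0.0682] axis world [-0.568  0.08   0.819] angle to n 0.02467045975227825 depthdot [ 0.5114 -0.3403  0.0646]
0.02 [-78.7  11.  -57.6]
0.014 [-75.2  10.5 -62.6]
0 [-67.3   9.4 -74. ]
[-0.56799443  0.07982641  0.81915204]
```

>>> servo_tool(steps=[{"x": -40, "y": 6, "z": -20, "yaw": 0}, {"x": -79, "y": 11, "z": -45, "yaw": 0}, {"x": -79, "y": 11, "z": -58, "yaw": 0}, {"x": -75.8, "y": 10.5, "z": -63, "yaw": 0}, {"x": -75.8, "y": 10.5, "z": -63, "yaw": 0}, {"x": -75.8, "y": 10.5, "z": -63, "yaw": 0}])

```text
time: 32.33
ee_pos: [0.4378, -0.33, 0.1425]
tcp_rot: [-179.6, 1.3, 172.2]
wrist_force: [0.3, 0.5, -0.0]
opening: 0.0175
```

```bash
python3 - <<'E'
from h import *
s,sd,o2=shot('side','s31');save('s31z',s[240:320,200:290],8)
print(get_obs()['ee_pos'])
E
```

```text
32.325 [ 0.4378 -0.33    0.1425] [-179.62    1.26  172.16] [ 0.27  0.49 -0.02] 0.0175
[ 0.43767734 -0.33003514  0.14241152]
```

View pics/s31z.png

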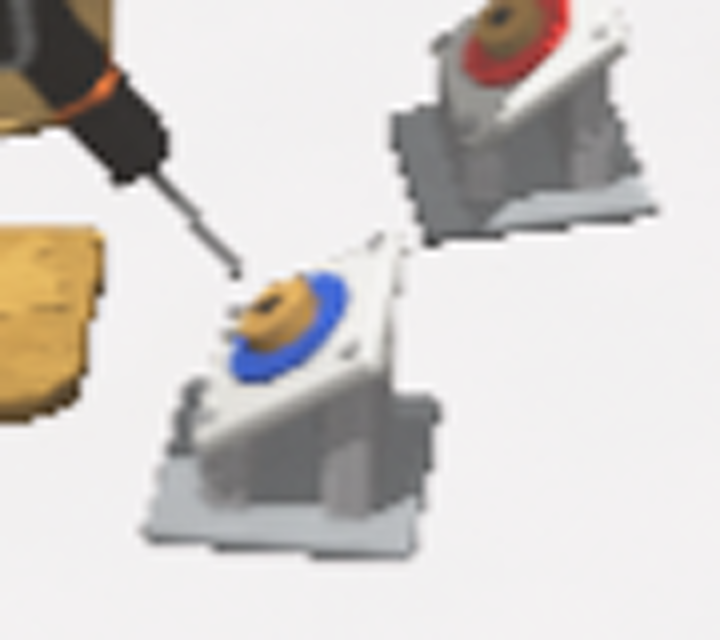

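>>> servo_tool(steps=[{"x": 3.5, "y": -0.6, "z": -6, "yaw": 0}, {"x": 5.9, "y": -1.1, "z": -10.4, "yaw": 0}, {"x": 7, "y": -1.3, "z": -12, "yaw": 0}, {"x": 8.4, "y": -1.5, "z": -14.1, "yaw": 0}, {"x": 8.4, "y": -1.5, "z": -14.1, "yaw": 0}])

```text
time: 33.0
ee_pos: [0.446, -0.3315, 0.1283]
tcp_rot: [-179.6, 1.2, 172.1]
wrist_force: [-2.2, 0.6, 1.1]
opening: 0.0175
```

```bash
python3 - <<'E'
from h import *
s,sd,o2=shot('side','s32');save('s32z',s[250:310,210:270],12)
o=get_obs();n=np.array([-.568,.0798,.819]);print(o2['wrist_force']@n,o['wrist_force']@n,o['ee_pos'])
E
```

```text
33.0 [ 0.446  -0.3315  0.1283] [-179.63    1.24  172.15] [-2.23  0.65  1.09] 0.0175
2.211733302540261 1.8895792890056136 [ 0.44600536 -0.33151308  0.12840773]
```

View pics/s32z.png

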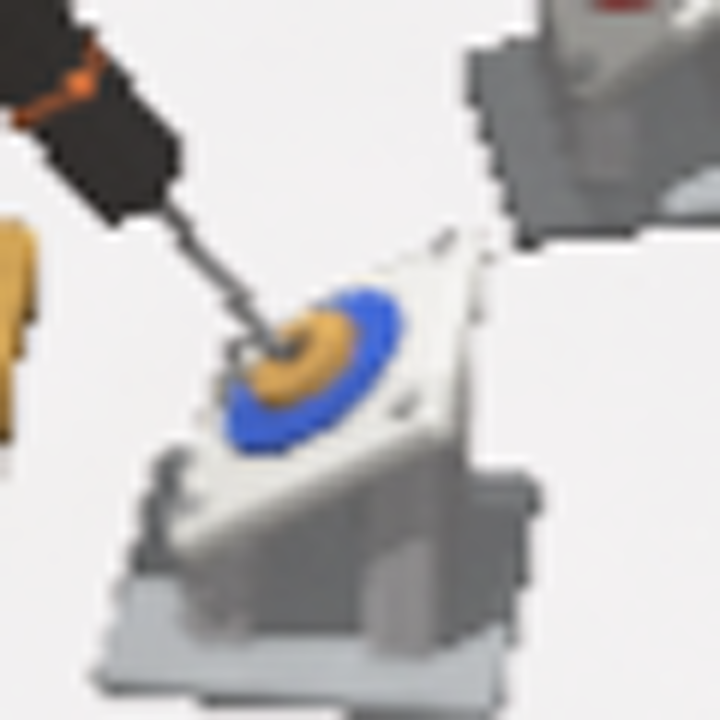

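>>> servo_tool(steps=[{"x": 0.2, "y": 0, "z": -0.3, "yaw": 0}, {"x": 0.2, "y": 0, "z": -0.3, "yaw": 0}, {"x": 0.2, "y": 0, "z": -0.3, "yaw": 0}, {"x": 0.2, "y": 0, "z": -0.3, "yaw": 0}, {"x": 0.2, "y": 0, "z": -0.3, "yaw": 0}, {"x": 0.2, "y": 0, "z": -0.3, "yaw": 0}, {"x": 0.2, "y": 0, "z": -0.3, "yaw": 0}])

```text
time: 33.92
ee_pos: [0.4462, -0.3315, 0.1281]
tcp_rot: [-179.6, 1.2, 172.1]
wrist_force: [-2.6, 0.9, 1.1]
opening: 0.0176
```

```bash
python3 - <<'E'
from h import *
o=get_obs();n=np.array([-.568,.0798,.819]);print(o['wrist_force']@n,o['ee_pos'],o['time'])
E
```

```text
2.4314666319029437 [ 0.44617549 -0.33152507  0.12810033] 33.925
```

>>> servo_tool(steps=[{"x": -7, "y": 1, "z": 10, "yaw": 0}, {"x": -16, "y": 2.2, "z": 25, "yaw": 0}, {"x": -16, "y": 20, "z": 70, "yaw": 1}, {"x": -10, "y": 70, "z": 95, "yaw": 2}, {"x": 0, "y": 130, "z": 95, "yaw": 4}, {"x": 0, "y": 190, "z": 95, "yaw": 6}, {"x": 5, "y": 250, "z": 95, "yaw": 8}, {"x": 10, "y": 310, "z": 95, "yaw": 10}, {"x": 20, "y": 370, "z": 95, "yaw": 12}, {"x": 25, "y": 430, "z": 95, "yaw": 12.1}, {"x": 30, "y": 490, "z": 95, "yaw": 12.1}, {"x": 35, "y": 550, "z": 95, "yaw": 12.1}])

```text
time: 35.42
ee_pos: [0.4809, 0.2202, 0.2246]
tcp_rot: [-179.7, 1.4, -175.8]
wrist_force: [1.5, 0.3, -0.6]
opening: 0.0176
```

>>> servo_tool(steps=[{"x": 6, "y": 55, "z": 0, "yaw": 0}, {"x": 12.5, "y": 105, "z": 0, "yaw": 0}, {"x": 12.5, "y": 113.6, "z": -10, "yaw": 0}, {"x": 12.5, "y": 113.6, "z": -25, "yaw": 0}, {"x": 12.5, "y": 113.6, "z": -34.3, "yaw": 0}, {"x": 12.5, "y": 113.6, "z": -34.3, "yaw": 0}, {"x": 12.5, "y": 113.6, "z": -34.3, "yaw": 0}])

```text
time: 36.3
ee_pos: [0.4936, 0.3331, 0.191]
tcp_rot: [-179.7, 1.4, -175.8]
wrist_force: [-0.5, -0.4, -0.8]
opening: 0.0171
```

```bash
python3 - <<'E'
from h import *
im,d,o=shot('wrist','w33')
save('z33',np.clip(im[150:384,150:370].astype(int)*2,0,255).astype(np.uint8),2.5)
s,_,_=shot('side','s33');save('s33z',s[90:200,190:300],6)
E
```

```text
36.3 [0.4936 0.3331 0.191 ] [-179.68    1.39 -175.81] [-0.47 -0.4  -0.83] 0.0171
36.35 [0.4937 0.3333 0.1911] [-179.69    1.41 -175.8 ] [-0.34  0.25 -0.82] 0.0173
```

View pics/z33.png

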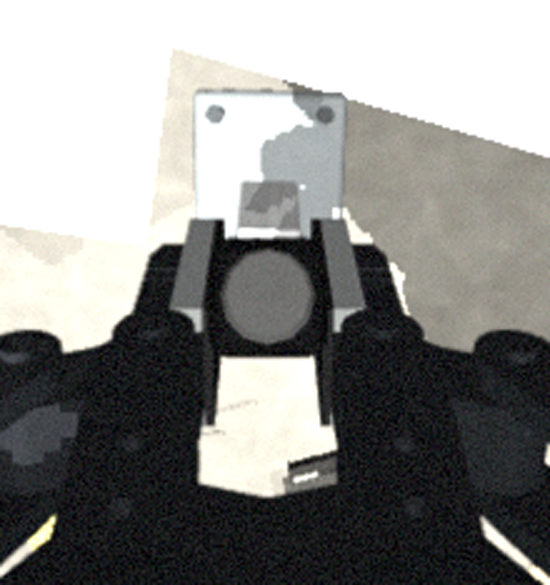

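View pics/s33z.png

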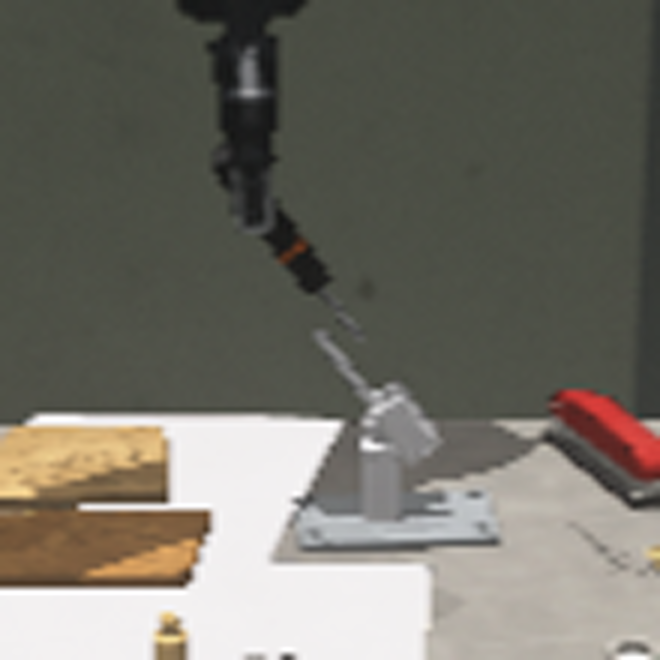

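>>> servo_tool(steps=[{"x": 9, "y": 0.7, "z": -14, "yaw": 0}, {"x": 19, "y": 1.5, "z": -29, "yaw": 0}, {"x": 29, "y": 2.3, "z": -45, "yaw": 0}, {"x": 39, "y": 3.1, "z": -61, "yaw": 0}, {"x": 48, "y": 3.9, "z": -75, "yaw": 0}, {"x": 55, "y": 4.5, "z": -86, "yaw": 0}, {"x": 59.4, "y": 4.8, "z": -92.9, "yaw": 0}, {"x": 59.4, "y": 4.8, "z": -92.9, "yaw": 0}])

```text
time: 37.4
ee_pos: [0.553, 0.3382, 0.0976]
tcp_rot: [-179.7, 1.4, -175.8]
wrist_force: [-0.3, 0.1, -0.2]
opening: 0.0173
```

```bash
python3 - <<'E'
from h import *
o=get_obs();f=o['wrist_force'];print(o['ee_pos'],f, 'xc',f[0]*.819+f[2]*.574,'zc',-f[0]*.574+f[2]*.819)
E
```

```text
[0.55303968 0.33816321 0.09762864] [-0.31514376  0.13643421 -0.22459641] xc -0.3870210817257138 zc -0.0030519419861052
```

>>> servo_tool(steps=[{"x": 1.2, "y": 0.1, "z": -1.7, "yaw": 0}, {"x": 2.3, "y": 0.2, "z": -3.3, "yaw": 0}, {"x": 2.3, "y": 0.2, "z": -3.3, "yaw": 0}])

```text
time: 37.78
ee_pos: [0.5554, 0.3385, 0.0945]
tcp_rot: [-179.7, 1.4, -175.8]
wrist_force: [0.4, -0.9, -0.7]
opening: 0.0172
```

```bash
python3 - <<'E'
from h import *
o=get_obs();f=o['wrist_force'];print(o['ee_pos'],f, 'xc',f[0]*.819+f[2]*.574,'zc',-f[0]*.574+f[2]*.819)
E
```

```text
[0.55535917 0.33845674 0.09452615] [ 0.3749427  -0.92289341 -0.66014852] xc -0.07184717992073825 zc -0.755878751713985
```

>>> servo_tool(steps=[{"x": 0.9, "y": 0.1, "z": -1.2, "yaw": 0}, {"x": 1.7, "y": 0.1, "z": -2.5, "yaw": 0}, {"x": 1.7, "y": 0.1, "z": -2.5, "yaw": 0}])

```text
time: 38.15
ee_pos: [0.5566, 0.3387, 0.0933]
tcp_rot: [-179.7, 1.4, -175.8]
wrist_force: [-4.9, -1.7, 7.2]
opening: 0.0177
```

```bash
python3 - <<'E'
from h import *
o=get_obs();f=o['wrist_force'];print(o['ee_pos'],f, 'xc',f[0]*.819+f[2]*.574,'zc',-f[0]*.574+f[2]*.819)
im,d,o=shot('wrist','w34')
R=Ro.from_euler('xyz',o['tcp_rot'],degrees=True).as_matrix()
print(onz('wrist',[[257,269.]],.1452,o), np.median(dep('wrist',[[u,v] for u in range(251,263) for v in range(264,274)],d,o),0))
E
```

```text
[0.55659612 0.33865428 0.09328164] [-4.91089766 -1.72455196  7.1712115 ] xc 0.09425021628406238 zc 8.692077471949935
38.15 [0.5566 0.3387 0.0933] [-179.72    1.38 -175.78] [-4.91 -1.72  7.17] 0.0177
[[0.54015946 0.33727305 0.1452    ]] [0.53893897 0.33698435 0.14688309]
```

>>> servo_tool(steps=[{"x": -1, "y": 0, "z": -0.6, "yaw": 0}, {"x": -1.8, "y": -0.1, "z": -0.9, "yaw": 0}, {"x": -1.8, "y": -0.1, "z": -0.9, "yaw": 0}])

```text
time: 38.58
ee_pos: [0.555, 0.3386, 0.0925]
tcp_rot: [-179.7, 1.4, -175.8]
wrist_force: [0.6, 0.6, 0.7]
opening: 0.0177
```

>>> servo_tool(steps=[{"x": 0, "y": 0, "z": 0, "yaw": 0}, {"x": 0, "y": 0, "z": 0, "yaw": 0}, {"x": 0, "y": 0, "z": 0, "yaw": 0}], grip=45)

```text
time: 38.95
ee_pos: [0.5549, 0.3386, 0.0923]
tcp_rot: [-179.7, 1.4, -175.8]
wrist_force: [-0.2, 0.3, 0.8]
opening: 0.0452
```

```bash
python3 - <<'E'
from h import *
im,d,o=shot('wrist','w35')
save('z35',np.clip(im[150:384,150:370].astype(int)*2,0,255).astype(np.uint8),2.5)
s,_,_=shot('side','s35');save('s35z',s[90:200,190:300],6)
E
```

```text
38.95 [0.5549 0.3386 0.0923] [-179.72    1.39 -175.78] [-0.22  0.32  0.8 ] 0.0452
39.0 [0.5549 0.3386 0.0923] [-179.72    1.39 -175.78] [ 0.18 -0.01 -0.46] 0.0445
```

View pics/z35.png

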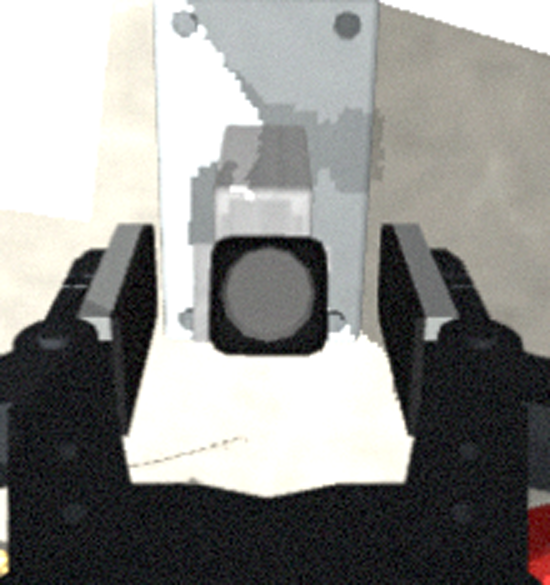

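View pics/s35z.png

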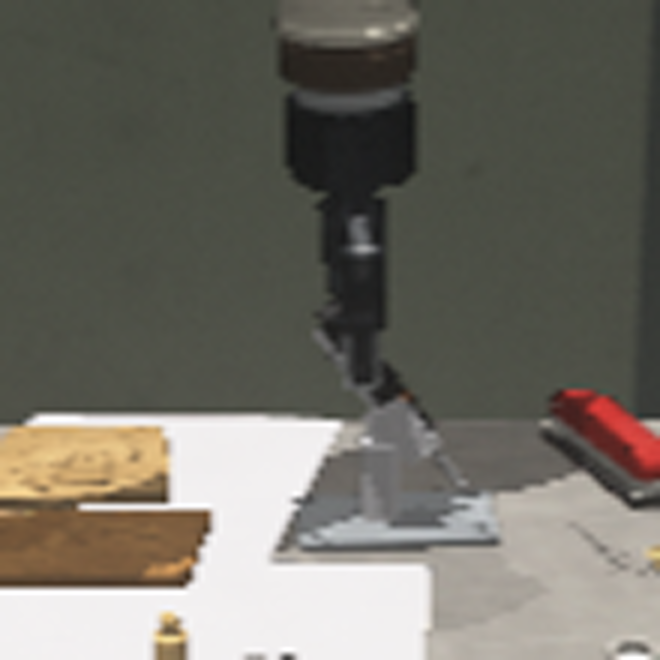

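>>> servo_tool(steps=[{"x": 0, "y": 0, "z": 30, "yaw": 0}, {"x": 0, "y": 0, "z": 80, "yaw": 0}, {"x": 0, "y": 0, "z": 127, "yaw": 0}, {"x": 0, "y": 0, "z": 127, "yaw": 0}, {"x": 0, "y": 0, "z": 127, "yaw": 0}])

```text
time: 39.67
ee_pos: [0.5549, 0.3386, 0.2186]
tcp_rot: [-179.7, 1.4, -175.8]
wrist_force: [-0.1, -0.9, -0.6]
opening: 0.0449
```

```bash
python3 - <<'E'
from h import *
im,d,o=shot('wrist','w36');print(camera_params('wrist')['hand_eye'][:3,3])
save('z36',np.clip(im[110:240,205:315].astype(int)*2,0,255).astype(np.uint8),5)
s,_,_=shot('side','s36')
a=np.load('pics/side0.npz')['im'];b=s
A=cv2.resize(np.hstack([a[130:190,225:295],b[130:190,225:295]]),None,fx=5,fy=5,interpolation=cv2.INTER_CUBIC);cv2.imwrite('pics/cmp.png',A[:,:,::-1])
D=np.abs(a.astype(int)-b.astype(int)).max(2)
print('diff px in rest window', (D[150:190,235:290]>60).sum())
n,l,st,c=cv2.connectedComponentsWithStats((D>60).astype(np.uint8))
for i in range(1,n):
    if st[i,4]>8: print(st[i],c[i].round(0))
E
```

```text
39.675 [0.5549 0.3386 0.2186] [-179.7     1.37 -175.78] [-0.14 -0.94 -0.63] 0.0449
[ 0.07287895 -0.00055575 -0.15090883]
39.725 [0.5547 0.3384 0.2179] [-179.67    1.3  -175.78] [ 0.57  0.04 -0.24] 0.045
diff px in rest window 344
[ 32   0  23  28 388] [43. 10.]
[  56    0   76   27 1333] [89. 11.]
[132   0  31   7 128] [144.   2.]
[137  17   3  19  30] [138.  26.]
[228  21  13  23 240] [234.  33.]
[40 33  7  9 32] [43. 37.]
[31 39  8  4 20] [35. 41.]
[ 39  45  20  42 416] [50. 62.]
[ 73  45  24   7 127] [84. 48.]
[ 0 46 38 12 95] [18. 50.]
[248  48  10   2  15] [253.  48.]
[62 51  6  4 14] [64. 53.]
[251  55   5   2   9] [253.  55.]
[  29   60   28   80 1187] [ 42. 110.]
[  12  137   63   79 1574] [ 35. 177.]
[  0 139   5   6  18] [  2. 141.]
[ 83 149  45  28 493] [107. 163.]
[  4 150   9  10  41] [  7. 155.]
[ 78 151   3   8  13] [ 79. 155.]
[284 155   7   3  13] [287. 156.]
[257 160  28  15 232] [270. 166.]
[237 164  13  17 100] [244. 172.]
[208 168  10   4  22] [214. 170.]
[ 70 171  12  19 166] [ 76. 180.]
[184 175  41  11 390] [203. 180.]
[ 87 189  43  10 293] [105. 192.]
[ 65 195  18  18 155] [ 73. 204.]
[ 89 202  10   5  40] [ 93. 204.]
[100 202  30  39 426] [115. 215.]
[  36  218   67   49 1153] [ 62. 239.]
[160 245   8  17  71] [163. 255.]
[147 267  42  27 776] [165. 281.]
[137 296  28  30 535] [151. 310.]
[129 343  13  11  71] [135. 348.]
```

View pics/cmp.png

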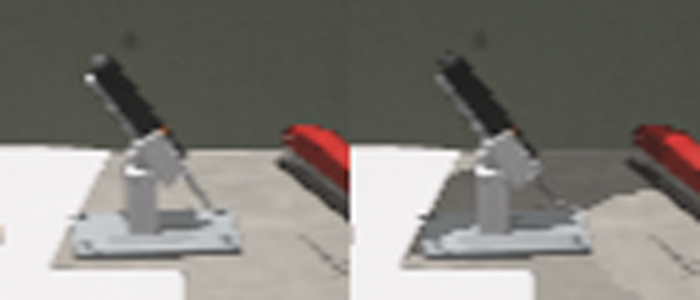

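View pics/z36.png

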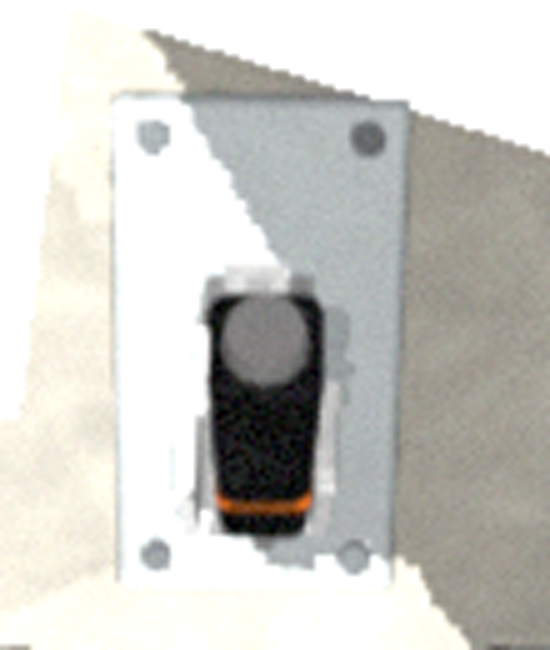

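```bash
python3 - <<'E'
from h import *
a=np.load('pics/side0.npz')['im'];b=load('s36')[0]
def band(im):
    w=im[145:165,250:265].astype(float);s=np.clip(w[:,:,0]-w[:,:,2]-25,0,None);ys,xs=np.mgrid[145:165,250:265];return (xs*s).sum()/s.sum(),(ys*s).sum()/s.sum(),s.sum()
print(band(a),band(b))
# dark handle mask ends: project dark pixels onto axis dir
for im in (a,b):
    g=im[138:165,238:268].max(2).astype(int);ys,xs=np.nonzero(g<48);print(len(xs),xs.min(),ys.min(),xs.mean(),ys.mean())
A=cv2.resize(np.hstack([a[138:168,238:270],b[138:168,238:270]]),None,fx=12,fy=12,interpolation=cv2.INTER_NEAREST);cv2.imwrite('pics/cmp2.png',A[:,:,::-1])
# expected pixel motion for 2 mm along z
p=camera_params('side')
y=np.radians(4.2);az=np.array([-.5736*np.cos(y),-.5736*np.sin(y),.819]);O=np.array([.5631,.3368,.11])
X=np.array([O-.045*az,O-.043*az]);uv=cv2.projectPoints(X,np.array(p['rvec']),np.array(p['tvec']),np.array(p['intrinsics']),np.array(p['D']))[0][:,0];print(uv,uv[1]-uv[0])
E
```

```text
(np.float64(257.4431818181818), np.float64(155.57954545454547), np.float64(88.0)) (np.float64(257.0), np.float64(155.5), np.float64(8.0))
70 6 4 12.114285714285714 11.242857142857142
75 6 4 12.16 11.12
[[258.47129229 158.84288586]
 [258.1645485  158.44352356]] [-0.3067438  -0.39936229]
```

View pics/cmp2.png

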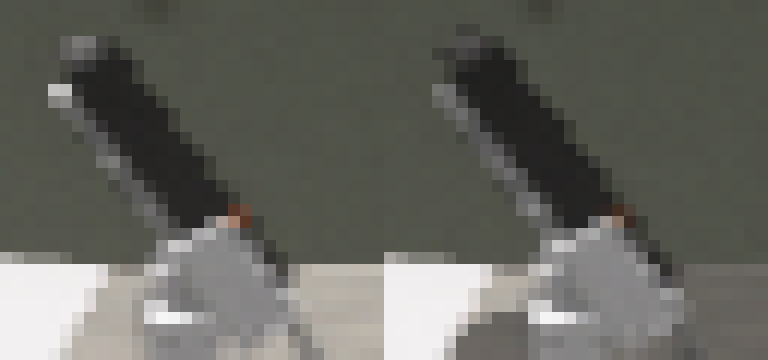

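```bash
python3 - <<'E'
from h import *
def meas(tag,off,sc,holes,band,cap):
    im,d,o=load(tag);f=lambda p:[off[0]+p[0]/sc,off[1]+p[1]/sc]
    H=onz('wrist',[f(h) for h in holes],.008,o);c=H.mean(0);v=(H[2]+H[3]-H[0]-H[1]);v/=np.linalg.norm(v)
    lat=np.array([-v[1],v[0],0])
    s,co=.5736,.8192
    out={}
    # band on plane x_c=9 ; cradle origin = foot centre -0.0159 along v, h .11
    O=c+v*(-.0159);O[2]=.11
    ax=co*v+np.array([0,0,s]);az=-s*v+np.array([0,0,co])
    oo,dd=rays('wrist',[f(band),f(cap)],o)
    t=(.009-(oo-O)@ax)/(dd[0]@ax);P=oo+dd[0]*t;print(tag,'band zc',(P-O)@az,'y',(P-O)@lat, 'foot len',np.linalg.norm(H[2]-H[0]))
    t=(.043-(oo-O)@az)/(dd[1]@az);P=oo+dd[1]*t;print('  cap at zc=43: x_c',(P-O)@ax,'y',(P-O)@lat)
meas('w5',(225,130),6,[(80,88),(338,90),(84,583),(320,586)],(208,525),(213,328))
meas('w36',(205,110),5,[(153,134),(368,138),(155,553),(354,556)],(264,505),(265,339))
# automatic band centroids
for tag in('w5','w36'):
    im=load(tag)[0].astype(float);w=im[170:240,225:295];s=np.clip(w[:,:,0]-2.0*w[:,:,2]-20,0,None);ys,xs=np.mgrid[170:240,225:295];print(tag,(xs*s).sum()/s.sum(),(ys*s).sum()/s.sum(),s.sum())
E
```

```text
w5 band zc -0.023021937505712846 y 0.0003927948179904782 foot len 0.10447183425323381
  cap at zc=43: x_c -0.00025838560136054456 y 0.00026873619960467187
w36 band zc -0.023565092320963037 y 0.0018252033736543367 foot len 0.10479271102912323
  cap at zc=43: x_c 1.7011068789329203e-05 y 0.0013658109413933663
w5 259.89590443686006 217.13481228668942 1172.0
w36 258.6129807692308 210.7127403846154 832.0
```

```bash
python3 - <<'E'
from h import *
t,_,_=shot('top','t37')
print(job_done(), get_obs()['time'])
E
```

```text
39.775 [0.5545 0.3383 0.2176] [-179.65    1.27 -175.78] [-0.67 -0.29 -0.74] 0.0449
the job is handed in; nothing more can be done
the job is handed in; nothing more can be done
```

View pics/t37.png

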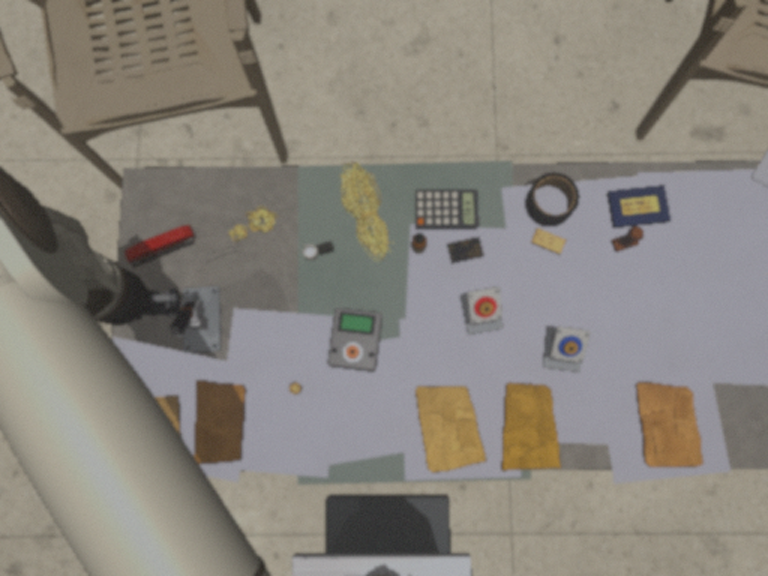

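The probe touched the copper, red and blue dots in that order and is back in its rest. I handed the job in at 39.8 s; the hand-in gives no verdict.

**How it went**
- The tool only points down, so I turned the probe in the grip. I pushed its tip against the outside of the rest's cheek until it stood vertical, measured at 0.4–0.5° off, and touched the copper disc.
- I then pressed the probe flat on the cradle bed to bring it back to 35°, and touched the red disc and then the blue one.
- Each touch lasted about 1.1 s at roughly 2 N, with the disc sunk about 2 mm. The close-up pictures showed the tip on the dot each time.
- I slid the probe back until it met the stops (about 9 N along the axis), released it and lifted clear.

**Last checks**
- **Seating:** the orange band lies within 0.6 mm along the axis of where it started, measured against the foot's holes. Sideways, the probe sits about 1 mm off its starting place, within the cheeks' play.
- **Side camera:** that comparison was not conclusive. The arm's shadow and the coarse pixels left up to about 1 px of doubt at the cap.
- **Other objects:** the final top picture shows the other things in the same places as at the start.

**Things that disagreed**
- **Fingertips:** they sit about 37 mm further back than described, so my first close landed on top of the handle at about 6 N. I opened and grasped lower.
- **Wrist camera calibration:** it shifted by 1–3 mm between readings, so I lined up the tip and dots from the same view.
- **Tool tilt:** an early move ran joint 6 to its limit and tilted the tool by 5°. I corrected that before the grasp.

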